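# Transfer four unlabelled fractions from the vial rack to the dry block in the same order

## Robot

A 6-joint arm with a two-finger parallel gripper is mounted at the origin on a cart in front of the work surface, level with it; the furniture and walls round the work are solid. World frame = base frame: x ahead of the robot, y to its left, z up, the work surface at z = 0. Lengths are in m, angles in rad, forces in N, time in s.
With the tool pointing down it reaches from about 0.2 to 0.875 m from the base axis. Payload 3.4 kg.
Tool frame: the origin (TCP) lies midway between the tips of the shut fingers; the grasp point (between the pads) lies 19 mm behind it; z points along the fingers, y is the line along which they close (so a half turn about z gives the same grasp; the last joint's range is limited). The gripper opens to 94 mm and grips with 3 to 60 N. Pads are 16 mm wide; open, the fingers measure 119 mm over their backs; the gripper's body (75 mm by 177 mm) begins 78 mm behind the grasp point.
Start: joints at [1.079, 0.276, 1.505, -0, 1.361, -0.121], TCP at [0.208, 0.536, 0.205] pointing down, gripper open.
Joint ranges: [-2.89, 2.89], [-0.75, 2.08], [0.22, 2.7], [-1.18, 4.32], [0.11, 2.71], [-2.7, 2.7]. Speed limits (rad/s): [2.57, 2.57, 3.14, 3.14, 3.14, 3.14].

## Interface

Orientations are given as a 3x3 rotation matrix whose columns are the frame's x, y, z axes.
In Python, from rig import observe, read_camera, job_done gives the robot as it stands.
- The arm moves only by the tool send_rows, never from a script. Its argument "motion" is a list of rows, each an object of numbers: "jaw": the finger opening in mm, from 0 to 94; "dx", "dy", "dz": the shift along the tool's x, y, z in mm; "rx", "ry", "rz": the turn, a rotation vector about the tool's x, y, z in rad. In form: [{"jaw": .., "dx": .., "dy": .., "dz": .., "rx": .., "ry": .., "rz": ..}, ...]. A call has 1 to 10 rows; each row shifts and turns the commanded pose from where the row before left it, along the tool's axes as they then stand; what a row does not reach is not made up. A row lasts 1/10 s, in which the tool goes at most 50 mm and 8.59 degrees, less where a joint would pass 70% of its speed; a pose out of reach is approached as far as the arm can. A call is refused whole if a number of a shift passes 50 or a number of a turn 0.15, either way. A call with a gripper value outside its range is refused whole. The fingers move at their own pace and stop on an object; "squeeze" is the grip in N (left out, the last holds). Time passes only in rows, so rows that do not move let the fingers close. It gives the time, the measured TCP pose, the force, the opening and the grip force at its end, in the units of the state.
- observe(): the state, without advancing time (a new reading comes with each control period).
- read_camera(name): name is "side" or "top" or "wrist"; returns a dict with "frame" (420x560x3 uint8, blue, green, red), "range_z" (420x560 float32, m along the optical axis (not along the pixel's ray), 0 where there is no reading), "mtx" (3x3 intrinsics, pixels), "k1" (the pictures are not rectified: a ray, as slopes to the right and down, at radius r is drawn at 1 + k1 r^2 times it, then the intrinsics apply), "position" and "rotation" of the camera in the world. Camera axes: x right, y down, z forward; pixel columns grow to the right and rows downward; lengths in m; the calibration is good to about 2 mm. A picture is of the moment at which its call begins.
- job_done(): hands the job in; it is judged then, once.
The state is a dict: "time": time; "q": joint angles; "dq": joint speeds; "joint_efforts": joint torques, N m; "ee_pos": TCP position; "orientation": TCP orientation; "ft_force": force on the tool from outside, world axes, zero at the start; "ft_torque": the same for the moment, N m; "grip_width": finger opening in m; "gripper_force": force on a finger pad.
Only numpy, scipy, OpenCV 4.12 (cv2) and the standard library are available. Lean on these libraries where they do the work, as an engineer would, in place of code of your own. Each camera call takes 0.05 s, during which the arm holds its last target. There are 200 camera calls.

## Task

The four vials in the blue rack are unlabelled fractions, known only by their place in the row: move them into the wells of the grey metal dry block in the same order, where the first place is the one at the rack's label tab and, on the block, the one next to the narrow thermometer hole. Lower each glass vial all the way into its well before letting go, do not drop it, and leave the other glassware and the cork ring where they stand.

Things in the scene. Friction and masses are not known exactly. Their poses are not given: they have to be found in the camera images.
- rack: Blue plastic two-deck vial rack loose on the bench, 0.2 kg, 46 wide, 124 long (its y), 32 high. A flat label tab with a blank white label sticks out 16 beyond its +y end. Origin: under the middle of the row, on the bench; z up. Four places in a row on its y axis: place 1 (by the tab) y = +45, 2 +15, 3 -15, 4 -45. Holes 20 wide in the upper deck (top at z 32); vials stand on the lower deck, z 5.
- block: Grey anodised aluminium dry block on a black foot, loose, 0.6 kg, 50 wide, 138 long (y -64 to +74), 38 high. A narrow 10 mm thermometer hole near its +y end (y +64.5). Origin: under the middle of the row of wells, on the bench; z up. Four wells on its y axis: place 1 (next to the thermometer hole) y = +45, 2 +15, 3 -15, 4 -45. Wells 21 wide with bevelled mouths, 26 deep, floors at z 12.
- fraction_1: Clear glass vial with black screw cap, 16 across, 54 high (cap: top 11), 11 to 17 g; the one that stands in the first place of the rack counted from the tab end (alike otherwise). Origin: centre of its underside; z up along the vial. In the rack its top 27 stand clear above the deck.
- fraction_2: Clear glass vial with black screw cap, 16 across, 54 high (cap: top 11), 11 to 17 g; the one that stands in the second place of the rack counted from the tab end (alike otherwise). Origin: centre of its underside; z up along the vial. In the rack its top 27 stand clear above the deck.
- fraction_3: Clear glass vial with black screw cap, 16 across, 54 high (cap: top 11), 11 to 17 g; the one that stands in the third place of the rack counted from the tab end (alike otherwise). Origin: centre of its underside; z up along the vial. In the rack its top 27 stand clear above the deck.
- fraction_4: Clear glass vial with black screw cap, 16 across, 54 high (cap: top 11), 11 to 17 g; the one that stands in the fourth place of the rack counted from the tab end (alike otherwise). Origin: centre of its underside; z up along the vial. In the rack its top 27 stand clear above the deck.
- cork_ring: Bystander: cork flask ring, 92 across, 28 high, lying near the front edge of the bench, right of the work. Origin: centre of its underside.
- beaker: Bystander: small glass beaker, 51 across, 62 high, behind and to the right of the work. Origin: centre of its underside.
- conical_flask: Bystander: conical flask, 64 across, 104 high, to the right of the work. Origin: centre of its underside.
- dropper_bottle: Bystander: amber dropper bottle, 29 across, 83 high, behind the work. Origin: centre of its underside.

How it is judged:
By the outcome, as a careful person would: the job done as asked, in the order asked, and still so for the second after the job is handed in, with the robot touching nothing.
It also fails if it takes over 88 s, if anything falls off the work surface, if the arm or the gripper's body presses on something with over 40 N, if the wrist force passes 120 N, or if a joint passes its speed limit or range.

## Working session

There is one attempt and no reset: what is moved stays moved. The work goes in short steps, Python scripts to look and compute and a tool call to move; the robot and the scene stay as the last step left them, time stands still between calls to the robot, and variables do not carry over. Pictures are saved under pics/ and viewed, at most 15 in all, crops included, and the job is handed in when it is done.

Besides the shell and the picture viewer there is one more tool, called after "Emit:" as name(argument=value, ...), one argument or row to a line, values as JSON. send_rows: Moves the arm, as the interface text tells. Its arguments: {"type":"object","properties":{"motion":{"type":"array"},"squeeze":{"type":"number"}},"required":["motion"]}

```bash
mkdir -p pics; ls; cat > h.py <<'E'
import numpy as np, cv2, pickle
from rig import observe, read_camera, job_done
def world(c):
    h,w=c["range_z"].shape
    u,v=np.meshgrid(np.arange(w),np.arange(h))
    p=np.stack([u,v],-1).reshape(-1,1,2).astype(np.float64)
    s=cv2.undistortPoints(p,np.array(c["mtx"],float),np.array([c["k1"],0,0,0.])).reshape(h,w,2)
    z=c["range_z"][...,None]
    P=np.concatenate([s*z,z],-1)
    W=P@np.array(c["rotation"]).T+np.array(c["position"])
    W[c["range_z"]==0]=np.nan
    return W
E
python3 - <<'E'
from h import *
for n in ["top","side"]:
    c=read_camera(n); pickle.dump(c,open(n+'.pkl','wb'))
    cv2.imwrite(f"pics/{n}1.png",c["frame"]); print(n,c["position"],c["rotation"],c["mtx"],c["k1"])
s=observe(); print(s["ee_pos"],s["orientation"],s["time"])
E
```

```text
pics
top [ 0.40131303 -0.35105287  1.09515987] [[ 0.0054794  -0.9971228   0.07560486]
 [-0.9999778  -0.00517701  0.00419502]
 [-0.00379154 -0.07562616 -0.99712903]] [[540.07807367   0.         279.70337552]
 [  0.         540.07807367 209.93502111]
 [  0.           0.           1.        ]] -0.2066238627095936
side [ 0.38350425 -1.18916704  0.4816494 ] [[ 0.99386216 -0.05791478  0.09425433]
 [-0.11032645 -0.45629712  0.8829615 ]
 [-0.00812854 -0.88794077 -0.45988598]] [[542.08057822   0.         273.80190353]
 [  0.         542.08057822 206.75436458]
 [  0.           0.           1.        ]] -0.16505850515932396
[0.20812825 0.53548553 0.20472729] [[-9.32042031e-01  3.62349461e-01 -7.21219309e-04]
 [ 3.62350138e-01  9.32041028e-01 -1.37811390e-03]
 [ 1.72847157e-04 -1.54579399e-03 -9.99998790e-01]] 0.1
```

View pics/top1.png

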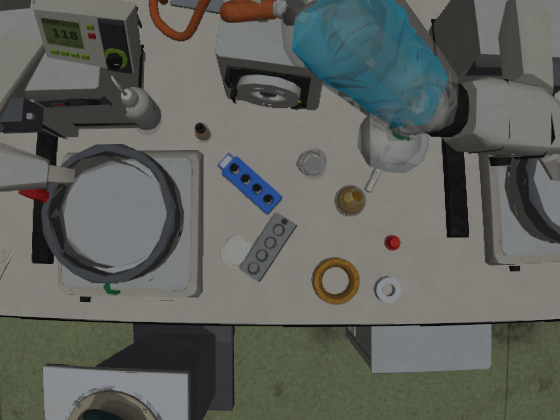

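View pics/side1.png

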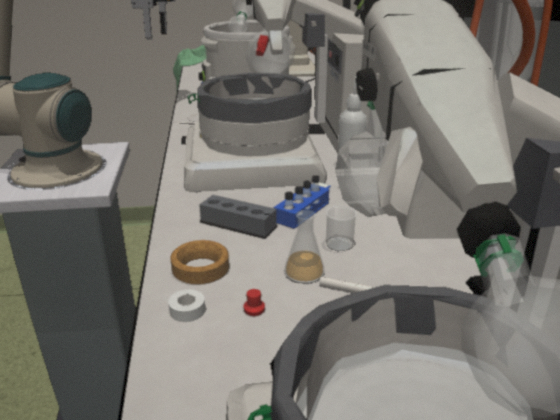

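The top view shows the rack around pixel (250,183) with its white tab at (226,160). The block is around (268,246). I'll zoom in to find the thermometer hole.

```bash
python3 - <<'E'
from h import *
c=pickle.load(open('top.pkl','rb'))
f=c["frame"]; cv2.imwrite("pics/crop1.png",cv2.resize(f[140:290,205:345],None,fx=4,fy=4,interpolation=cv2.INTER_CUBIC)[:600])
W=world(c)
for u,v in [(160,340),(300,300),(340,320),(265,195)]: print(u,v,W[v,u])
for name,(r0,r1,c0,c1),(z0,z1) in [("rack",(140,225,205,295),(.026,.037)),("block",(205,290,230,310),(.032,.043)),("caps",(140,225,205,295),(.053,.066))]:
    P=W[r0:r1,c0:c1].reshape(-1,3); B=f[r0:r1,c0:c1].reshape(-1,3)
    m=(P[:,2]>z0)&(P[:,2]<z1)
    Q=P[m][:,:2].astype(np.float32)
    if name!="caps":
        print(name,m.sum(),np.median(P[m][:,2]),cv2.minAreaRect(Q))
    else:
        print("caps",m.sum());
        if m.sum()>8:
            print(cv2.kmeans(Q,4,None,(3,50,1e-5),10,2)[2], np.median(P[m][:,2]))
E
```

```text
160 340 [ 0.11134349  0.03757758 -0.62109479]
300 300 [ 3.02086008e-01 -3.88452447e-01 -1.66796773e-04]
340 320 [ 0.26191898 -0.46939956  0.00318267]
265 195 [ 0.50854436 -0.31819743  0.05973633]
rack 1305 0.031868902376870345 ((0.5193561911582947, -0.3028115928173065), (0.19398340582847595, 0.0557260625064373), 44.16901397705078)
block 1282 0.03765976186758235 ((0.4229060113430023, -0.30839741230010986), (0.08260785043239594, 0.14014600217342377), 56.96418380737305)
caps 212
[[ 0.5427743  -0.2783333 ]
 [ 0.56236064 -0.25583678]
 [ 0.52507573 -0.30103517]
 [ 0.5037808  -0.32178938]] 0.05879595394246784
```

View pics/crop1.png

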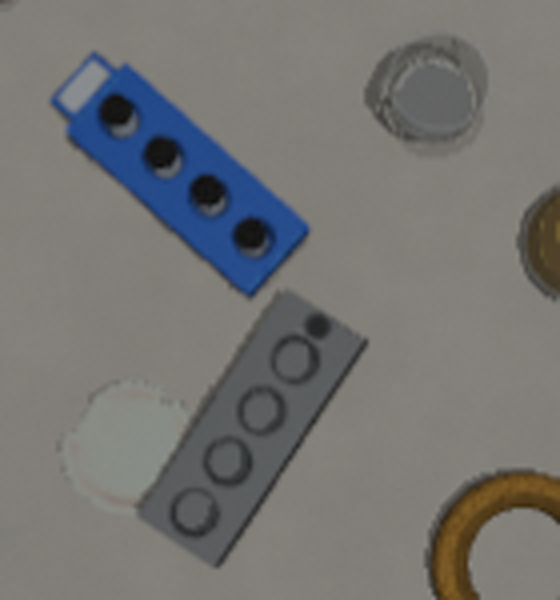

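```bash
cat >> h.py <<'E'
def onplane(c,uv,z):
    s=cv2.undistortPoints(np.array(uv,float).reshape(-1,1,2),np.array(c["mtx"],float),np.array([c["k1"],0,0,0.])).reshape(-1,2)
    d=np.c_[s,np.ones(len(s))]@np.array(c["rotation"]).T; p=np.array(c["position"])
    return (p+d*((z-p[2])/d[:,2])[:,None])[:,:2]
def rows(target,yaw_deg,s=None):
    "tool-frame shift (mm) and yaw turn (rad about tool z) to a target with tool y axis at yaw_deg, pointing down"
    s=s or observe(); R=np.array(s["orientation"]); a=np.radians(yaw_deg)
    y=np.array([np.cos(a),np.sin(a),0]); z=np.array([0,0,-1.]); T=np.c_[np.cross(y,z),y,z]
    d=R.T@(np.array(target)-s["ee_pos"])*1000
    from scipy.spatial.transform import Rotation as Ro
    return d.round(1),Ro.from_matrix(R.T@T).as_rotvec().round(4)
E
python3 - <<'E'
from h import *
c=pickle.load(open('top.pkl','rb'))
f=c["frame"]
caps=np.array([(118,110),(162,155),(209,194),(252,236)])/4+[205,140]-.4
wells=np.array([(296,359),(262,410),(229,461),(195,512)])/4+[205,140]-.4
th=np.array([(317,325)])/4+[205,140]-.4
A=onplane(c,caps,.059);B=onplane(c,wells,.037)
print(A,B,onplane(c,th,.038),sep='\n')
for X in (A,B):
    d=X[0]-X[3]; print(X.mean(0),np.linalg.norm(d),np.degrees(np.arctan2(d[1],d[0])))
yaw=np.degrees(np.arctan2(*(A[0]-A[3])[::-1]))-90; print(yaw)
print(rows([A.mean(0)[0]-.03,A.mean(0)[1]-.03,.25],yaw))
W=world(c);
for r in [slice(60,120),slice(0,60)]: print(np.nanmax(W[r,200:330,2]),W[90,270],W[100,430])
E
```

```text
[[ 0.56283135 -0.25768541]
 [ 0.54085721 -0.27936101]
 [ 0.52194653 -0.3023171 ]
 [ 0.50166876 -0.32324241]]
[[ 0.44336996 -0.34464748]
 [ 0.41829632 -0.32814606]
 [ 0.39325628 -0.31216166]
 [ 0.36821829 -0.29569893]]
[[ 0.46005528 -0.35485096]]
[ 0.53182596 -0.29065148] 0.0896581387491493 46.98611706723616
[ 0.40578521 -0.32016353] 0.08968686460265089 -33.0774123307243
-43.01388293276384
(array([-584. , -691.6,  -44.3]), array([-1.2000e-03,  1.4000e-03,  1.9507e+00]))
0.6932916047030132 [ 0.68535333 -0.32873695  0.16497953] [ 0.55713658 -0.50407501  0.55902933]
0.7421236444486023 [ 0.68535333 -0.32873695  0.16497953] [ 0.55713658 -0.50407501  0.55902933]
```

```bash
python3 - <<'E'
from h import *
c=pickle.load(open('top.pkl','rb')); W=world(c)
P=W.reshape(-1,3); P=P[np.isfinite(P[:,0])]
# max-height map 5cm cells
for x in np.arange(.85,-.05,-.05):
    print('%.2f'%x,' '.join('%4d'%(1000*q[:,2].max()) if len(q) else '   .' for y in np.arange(.30,-.6,-.05) for q in [P[(abs(P[:,0]-x)<.025)&(abs(P[:,1]-y)<.025)]]))
E
```

```text
0.85    .    .    .    .    .    .    .    5   43  106  142    .    .    .    .    .    .    .
0.80    .    .    .  277  277  302    .   67  274    5    5  245  245  246    .    .    .    .
0.75    .    .    .  277  315  300  424  425  422  414    5  249  247  248    .    5    .    .
0.70    .    .    .    .  328  316  413  423  425  425    5  246  247  247  235    5    5    .
0.65   -5    7    4   24  336  322  277  340  382  374   86    6  615  621  172  623  614    .
0.60    .    2    4  251  338  322  187  188  187   71   63   35  614  742  737  710  645  557
0.55    .    .    .   19  344  352  331  188  189  188   69   62   63  740  719  708  641  552
0.50    .    5    4   23  335  351  330  132  133  189   69   34   62   61    5   65  107   17
0.45    .    5    5   24  184  190  133  132  133  190   71    5   41   43   35    6    7   34
0.40    .    7   14   23   58  188  187  133  187  188   68   40   44   43    6   32   31   34
0.35    .   12    9   24   72  188  189  189  189  179   67   41   42    6   34   31   33   24
0.30    .    6    5    7   63   68   67  172   67   67   61    6    5    5   32   33   32   25
0.25    .    5    5    4    5    5    5    7    4    5    6    4    6    5    5    5    6    5
0.20    .    .    .    .    .    .    .    .    .    .    .    .    .    .    .    .    . -265
0.15    .    . -797    5    6    4    5    5    4    4 -792    .    . -889    .    .    . -259
0.10 -888 -887 -796    6    6   17  170  163    6    5 -793 -885 -886 -887 -885 -885 -886 -887
0.05 -886 -891 -812    5   14   18   35   38   14    4 -794 -885 -886 -885 -886 -884 -886 -883
-0.00 -889 -887    .    .    .    .    .    . -266 -788 -793 -882 -882 -888 -883 -882 -879 -886
```

```bash
python3 - <<'E'
from h import *
c=pickle.load(open('side.pkl','rb')); W=world(c)
P=W.reshape(-1,3); P=P[np.isfinite(P[:,0])]
for x in np.arange(.65,-.05,-.05):
    print('%.2f'%x,' '.join('%4d'%(1000*q[:,2].max()) if len(q) else '   .' for y in np.arange(.80,-.6,-.05) for q in [P[(abs(P[:,0]-x)<.025)&(abs(P[:,1]-y)<.025)]]))
print("min overhead")
ct=pickle.load(open('top.pkl','rb')); Q=world(ct).reshape(-1,3); P=np.r_[P,Q[np.isfinite(Q[:,0])]]
for x in np.arange(.70,.3,-.05):
    print('%.2f'%x,' '.join('%4d'%(1000*q[:,2].min()) if len(q) else '   .' for y in np.arange(0,-.6,-.05) for q in [P[(abs(P[:,0]-x)<.025)&(abs(P[:,1]-y)<.025)&(P[:,2]>.11)]]))
E
```

```text
0.65   21   21    .  202  201    .    .    .   -1   -2    0   -1    .   27  342  323  271  272  367  355    0    0    0    0    0    0    1  201
0.60    .    .    .  203  202  197    .    .    .  236  234  207    .  340  344  316  184  184  184   67   60   32   29    0   62   62  245  288
0.55  204  198    .    .    .  202    .    .    .    .  241  218    .    .  347  347  327  184  185  184   68   59   59   31   61   61  237  415
0.50  203  279  271  239  231  203  205    .    .  233  243  331  338  342  347  345  325    .    .  184   69   30   59   59    0    0  104   14
0.45  276  279  248  240  234  202  202    .    .  163  186    .  338  336    .  184    .    .    .  184  160    1   38   38   38    1   16   29
0.40  204  204  204    .  203  203    .    .  101    .    .    .    .    .    .  183  184    .  184  185   68    0   38   39    1   28   27   30
0.35    .   -3  205  205  203  168   55    .    .  104   -1    .    .    .   65   67  184  183  185  183   67   37   38   39   28   28   28   20
0.30   -1   -1    0   38   38    0    0    0    0    0    1    6    0   -1   55   63 
[... 763 characters left out ...]
.    .    .    .    .
-0.00 -894 -895 -897 -895    .    .    .    .    .    .    .    .    .    .    .  220  221  220  161    0    .    .    .    .    .    .    .    .
min overhead
0.70  268  110  110  319    .  110  110  110  110  110    .    .
0.65  110  110  110  330    .    .  111  110  134  623  184  171
0.60  178  113  110    .    .    .  596  599  706  631  179  131
0.55  123  110  110  110    .    .    .  624  549  453  164  134
0.50  122  120  121  110    .    .    .    .    .    .    .    .
0.45  121  121  122  110  160    .    .    .    .    .    .    .
0.40  121  122  123  110    .    .    .    .    .    .    .    .
0.35  110  110  110  110    .    .    .    .    .    .    .    .
```

Emit:
send_rows(
  motion=[
    {"dx": -24, "dy": -37, "dz": -20},
    {"dx": -24, "dy": -37, "dz": -20},
    {"dx": -24, "dy": -37, "dz": -20},
    {"dx": -24, "dy": -37, "dz": -20},
    {"dx": -24, "dy": -37, "dz": -20},
    {"dx": -24, "dy": -37},
    {"dx": -24, "dy": -37},
    {"dx": -24, "dy": -37},
    {"dx": -24, "dy": -37},
    {"dx": -24, "dy": -37},
  ],
)

```text
invalid input
```

Emit:
send_rows(
  motion=[
    {"dx": -12, "dy": -31},
    {"dx": -12, "dy": -31},
    {"dx": -12, "dy": -31},
    {"dx": -12, "dy": -31},
    {"dx": -12, "dy": -31},
    {"dx": -12, "dy": -31},
    {"dx": -24, "dy": -12},
    {"dx": -24, "dy": -12},
    {"dx": -24, "dy": -12},
    {"dx": -24, "dy": -12},
  ],
)

```text
invalid input
```

Emit:
send_rows(
  motion=[
    {"dx": -24, "dy": -12, "dz": 8},
    {"dx": -24, "dy": -12, "dz": 8},
    {"dx": -24, "dy": -12, "dz": 8},
    {"dx": -24, "dy": -12, "dz": 8},
    {"rz": 0.14},
    {"rz": 0.14},
    {"rz": 0.14},
    {"rz": 0.14},
    {"rz": 0.14},
    {"rz": 0.14},
  ],
)

```text
invalid input
```

Emit:
send_rows(
  motion=[
    {"jaw": 94, "dx": -24, "dy": -37, "dz": -20, "rx": 0, "ry": 0, "rz": 0},
    {"jaw": 94, "dx": -24, "dy": -37, "dz": -20, "rx": 0, "ry": 0, "rz": 0},
    {"jaw": 94, "dx": -24, "dy": -37, "dz": -20, "rx": 0, "ry": 0, "rz": 0},
    {"jaw": 94, "dx": -24, "dy": -37, "dz": -20, "rx": 0, "ry": 0, "rz": 0},
    {"jaw": 94, "dx": -24, "dy": -37, "dz": -20, "rx": 0, "ry": 0, "rz": 0},
    {"jaw": 94, "dx": -24, "dy": -37, "dz": 0, "rx": 0, "ry": 0, "rz": 0},
    {"jaw": 94, "dx": -24, "dy": -37, "dz": 0, "rx": 0, "ry": 0, "rz": 0},
    {"jaw": 94, "dx": -24, "dy": -37, "dz": 0, "rx": 0, "ry": 0, "rz": 0},
    {"jaw": 94, "dx": -24, "dy": -37, "dz": 0, "rx": 0, "ry": 0, "rz": 0},
    {"jaw": 94, "dx": -24, "dy": -37, "dz": 0, "rx": 0, "ry": 0, "rz": 0},
  ],
)

```text
time: 1.1
ee_pos: [0.2976, 0.1025, 0.3054]
orientation: [[-0.932, 0.362, 0.001], [0.362, 0.932, 0.0], [-0.001, 0.0, -1.0]]
ft_force: [1.0, -1.0, 0.1]
grip_width: 0.0938
gripper_force: 0.0
```

Emit:
send_rows(
  motion=[
    {"jaw": 60, "dx": -12, "dy": -31, "dz": 0, "rx": 0, "ry": 0, "rz": 0},
    {"jaw": 60, "dx": -12, "dy": -31, "dz": 0, "rx": 0, "ry": 0, "rz": 0},
    {"jaw": 60, "dx": -12, "dy": -31, "dz": 0, "rx": 0, "ry": 0, "rz": 0},
    {"jaw": 60, "dx": -12, "dy": -31, "dz": 0, "rx": 0, "ry": 0, "rz": 0},
    {"jaw": 60, "dx": -12, "dy": -31, "dz": 0, "rx": 0, "ry": 0, "rz": 0},
    {"jaw": 60, "dx": -12, "dy": -31, "dz": 0, "rx": 0, "ry": 0, "rz": 0},
    {"jaw": 60, "dx": -24, "dy": -12, "dz": 0, "rx": 0, "ry": 0, "rz": 0},
    {"jaw": 60, "dx": -24, "dy": -12, "dz": 0, "rx": 0, "ry": 0, "rz": 0},
    {"jaw": 60, "dx": -24, "dy": -12, "dz": 0, "rx": 0, "ry": 0, "rz": 0},
    {"jaw": 60, "dx": -24, "dy": -12, "dz": 0, "rx": 0, "ry": 0, "rz": 0},
  ],
)

```text
time: 2.1
ee_pos: [0.3701, -0.1757, 0.3051]
orientation: [[-0.932, 0.363, -0.0], [0.363, 0.932, 0.001], [0.001, 0.0, -1.0]]
ft_force: [-0.0, 0.2, -0.3]
grip_width: 0.0597
gripper_force: 0.0
```

Emit:
send_rows(
  motion=[
    {"jaw": 60, "dx": -24, "dy": -12, "dz": 8, "rx": 0, "ry": 0, "rz": 0},
    {"jaw": 60, "dx": -24, "dy": -12, "dz": 8, "rx": 0, "ry": 0, "rz": 0},
    {"jaw": 60, "dx": -24, "dy": -12, "dz": 8, "rx": 0, "ry": 0, "rz": 0},
    {"jaw": 60, "dx": -24, "dy": -12, "dz": 8, "rx": 0, "ry": 0, "rz": 0},
    {"jaw": 60, "dx": 0, "dy": 0, "dz": 8, "rx": 0, "ry": 0, "rz": 0.14},
    {"jaw": 60, "dx": 0, "dy": 0, "dz": 8, "rx": 0, "ry": 0, "rz": 0.14},
    {"jaw": 60, "dx": 0, "dy": 0, "dz": 8, "rx": 0, "ry": 0, "rz": 0.14},
    {"jaw": 60, "dx": 0, "dy": 0, "dz": 0, "rx": 0, "ry": 0, "rz": 0.14},
    {"jaw": 60, "dx": 0, "dy": 0, "dz": 0, "rx": 0, "ry": 0, "rz": 0.14},
    {"jaw": 60, "dx": 0, "dy": 0, "dz": 0, "rx": 0, "ry": 0, "rz": 0.14},
  ],
)

```text
time: 3.1
ee_pos: [0.4416, -0.2541, 0.2488]
orientation: [[-0.347, 0.938, -0.001], [0.938, 0.347, 0.001], [0.001, -0.001, -1.0]]
ft_force: [-0.1, 0.5, 0.8]
grip_width: 0.06
gripper_force: 0.0
```

Emit:
send_rows(
  motion=[
    {"jaw": 60, "dx": 0, "dy": 0, "dz": 0, "rx": 0, "ry": 0, "rz": 0.14},
    {"jaw": 60, "dx": 0, "dy": 0, "dz": 0, "rx": 0, "ry": 0, "rz": 0.14},
    {"jaw": 60, "dx": 0, "dy": 0, "dz": 0, "rx": 0, "ry": 0, "rz": 0.14},
    {"jaw": 60, "dx": 0, "dy": 0, "dz": 0, "rx": 0, "ry": 0, "rz": 0.14},
    {"jaw": 60, "dx": 0, "dy": 0, "dz": 0, "rx": 0, "ry": 0, "rz": 0.14},
    {"jaw": 60, "dx": 0, "dy": 0, "dz": 0, "rx": 0, "ry": 0, "rz": 0.14},
    {"jaw": 60, "dx": 0, "dy": 0, "dz": 0, "rx": 0, "ry": 0, "rz": 0.14},
    {"jaw": 60, "dx": 0, "dy": 0, "dz": 0, "rx": 0, "ry": 0, "rz": 0.13},
  ],
)

```text
time: 3.9
ee_pos: [0.4416, -0.2541, 0.249]
orientation: [[0.686, 0.728, -0.001], [0.728, -0.686, 0.001], [-0.0, -0.001, -1.0]]
ft_force: [0.7, -0.1, -1.0]
grip_width: 0.0601
gripper_force: 0.0
```

```bash
python3 - <<'E'
from h import *
s=observe(); print(s["ee_pos"],s["q"],s["time"]); 
c=read_camera("wrist"); c["s"]=s; pickle.dump(c,open('wrist.pkl','wb'))
cv2.imwrite(f"pics/wrist1.png",c["frame"]); print(c["position"],c["rotation"])
E
```

```text
[ 0.44160787 -0.25414694  0.24896671] [-6.58915640e-01  1.54603424e-01  1.55892862e+00  9.26774264e-05
  1.42915687e+00  9.65602688e-02] 3.9
[ 0.49279263 -0.19906235  0.42879822] [[ 0.72782675 -0.66186846 -0.17943904]
 [-0.68575966 -0.70299461 -0.18850004]
 [-0.00138245  0.26024743 -0.96554097]]
```

View pics/wrist1.png

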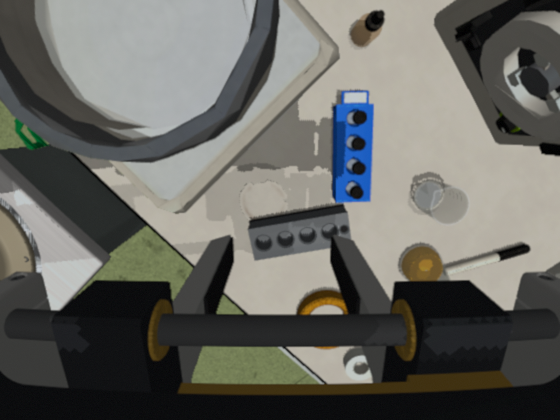

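```bash
python3 - <<'E'
from h import *
ct=pickle.load(open('top.pkl','rb')); cw=pickle.load(open('wrist.pkl','rb'))
boxes={"top":(ct,(140,225,205,295),(205,290,230,310)),"wrist":(cw,(85,210,320,385),(195,265,240,360))}
for n,(c,rb,bb) in boxes.items():
    W=world(c)
    P=W[rb[0]:rb[1],rb[2]:rb[3]].reshape(-1,3); m=(P[:,2]>.055)&(P[:,2]<.063); Q=P[m][:,:2].astype(np.float32)
    print(n,"capz",np.median(P[m,2])); C=cv2.kmeans(Q,4,None,(3,50,1e-6),10,2)[2]; C=C[np.argsort(-C[:,0])]; print(C.round(4).tolist())
    d=C[0]-C[3];print(np.degrees(np.arctan2(d[1],d[0])),np.linalg.norm(d))
    for nm,b,z in (("rack",rb,.032),("block",bb,.038)):
        P=W[b[0]:b[1],b[2]:b[3]]; F=c["frame"][b[0]:b[1],b[2]:b[3]].astype(int)
        m=(abs(P[...,2]-z)<.005)
        if nm=="rack": m&=(F[...,0]>F[...,2]+50)
        m=cv2.morphologyEx(m.astype(np.uint8),cv2.MORPH_CLOSE,np.ones((5,5)));m=cv2.morphologyEx(m,cv2.MORPH_OPEN,np.ones((5,5)))
        k,l,s,_=cv2.connectedComponentsWithStats(m); i=1+np.argmax(s[1:,4]); v,u=np.nonzero(l==i)
        X=onplane(c,np.c_[u+b[2],v+b[0]],z).astype(np.float32)
        print(nm,cv2.minAreaRect(X),np.nanmedian(P[l==i][:,2]))
w=[(264,241),(285,238),(307,234),(329,231),(344,229)]
B=onplane(cw,w,.037); print(B.round(4)); d=B[0]-B[3]; print(np.degrees(np.arctan2(-d[1],-d[0])),np.linalg.norm(d))
f=cw["frame"]
cv2.imwrite("pics/crop2.png",cv2.resize(f[85:265,235:385],None,fx=3.3,fy=3.3,interpolation=cv2.INTER_CUBIC))
E
```

```text
top capz 0.05887104842899782
[[0.5625, -0.2558000087738037], [0.5429999828338623, -0.2782999873161316], [0.5252000093460083, -0.3009999990463257], [0.5037999749183655, -0.32170000672340393]]
48.32893 0.08822592
rack ((0.5352803468704224, -0.2871069312095642), (0.12906111776828766, 0.04552708566188812), 49.008934020996094) 0.03171064575292859
block ((0.4103218913078308, -0.3222350776195526), (0.0460766963660717, 0.13408149778842926), 56.70228576660156) 0.037757323450244074
wrist capz 0.05948401615792537
[[0.5630000233650208, -0.2547999918460846], [0.5424000024795532, -0.2775999903678894], [0.5246999859809875, -0.3000999987125397], [0.5034999847412109, -0.32100000977516174]]
48.06967 0.08905297
rack ((0.5335110425949097, -0.28843188285827637), (0.1256563812494278, 0.046635374426841736), 48.5609130859375) 0.03250336576655066
block ((0.41004669666290283, -0.3211557865142822), (0.048200324177742004, 0.1345556229352951), 56.939510345458984) 0.03848276130430922
[[ 0.3698 -0.2942]
 [ 0.3934 -0.3105]
 [ 0.4187 -0.3265]
 [ 0.443  -0.3435]
 [ 0.4594 -0.3552]]
-33.988666764749325 0.088208202591889
```

View pics/crop2.png

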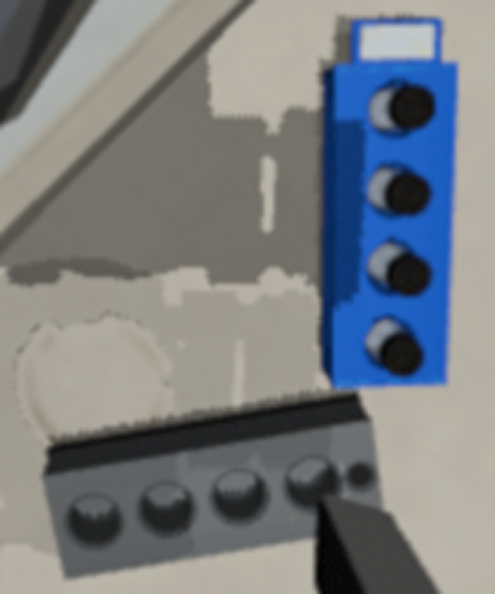

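```bash
python3 - <<'E'
from h import *
print(rows([.5629,-.2550,.12],-42))
E
```

```text
(array([ 82.8,  88.7, 128.9]), array([-0.001 , -0.0001, -0.0256]))
```

Emit:
send_rows(
  motion=[
    {"jaw": 44, "dx": 10.35, "dy": 11.1, "dz": 16, "rx": -0.001, "ry": 0, "rz": -0.0256},
    {"jaw": 44, "dx": 10.1, "dy": 11.3, "dz": 16, "rx": 0, "ry": 0, "rz": 0},
    {"jaw": 44, "dx": 10.1, "dy": 11.3, "dz": 16, "rx": 0, "ry": 0, "rz": 0},
    {"jaw": 44, "dx": 10.1, "dy": 11.3, "dz": 16, "rx": 0, "ry": 0, "rz": 0},
    {"jaw": 44, "dx": 10.1, "dy": 11.3, "dz": 16, "rx": 0, "ry": 0, "rz": 0},
    {"jaw": 44, "dx": 10.1, "dy": 11.3, "dz": 16, "rx": 0, "ry": 0, "rz": 0},
    {"jaw": 44, "dx": 10.1, "dy": 11.3, "dz": 16, "rx": 0, "ry": 0, "rz": 0},
    {"jaw": 44, "dx": 10.1, "dy": 11.3, "dz": 16, "rx": 0, "ry": 0, "rz": 0},
    {"jaw": 44, "dx": 0, "dy": 0, "dz": 0, "rx": 0, "ry": 0, "rz": 0},
  ],
)

```text
time: 4.85
ee_pos: [0.5636, -0.253, 0.1181]
orientation: [[0.661, 0.75, -0.003], [0.75, -0.661, 0.002], [-0.0, -0.004, -1.0]]
ft_force: [-0.8, 0.0, -0.5]
grip_width: 0.0442
gripper_force: 0.0
```

```bash
python3 - <<'E'
from h import *
print(rows([.5629,-.2550,.036],-42))
c=read_camera("wrist"); pickle.dump(c,open('wrist2.pkl','wb')); cv2.imwrite("pics/wrist2.png",c["frame"])
E
```

```text
(array([-2. ,  1.1, 82.1]), array([-0.0036,  0.0005,  0.0104]))
```

View pics/wrist2.png

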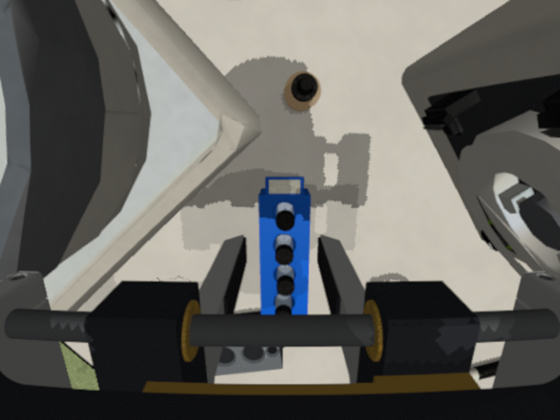

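Emit:
send_rows(
  motion=[
    {"jaw": 44, "dx": -2, "dy": 1, "dz": 10, "rx": -0.003, "ry": 0, "rz": 0.01},
    {"jaw": 44, "dx": 0, "dy": 0, "dz": 13, "rx": 0, "ry": 0, "rz": 0},
    {"jaw": 44, "dx": 0, "dy": 0, "dz": 13, "rx": 0, "ry": 0, "rz": 0},
    {"jaw": 44, "dx": 0, "dy": 0, "dz": 13, "rx": 0, "ry": 0, "rz": 0},
    {"jaw": 44, "dx": 0, "dy": 0, "dz": 13, "rx": 0, "ry": 0, "rz": 0},
    {"jaw": 44, "dx": 0, "dy": 0, "dz": 11, "rx": 0, "ry": 0, "rz": 0},
    {"jaw": 44, "dx": 0, "dy": 0, "dz": 9, "rx": 0, "ry": 0, "rz": 0},
    {"jaw": 44, "dx": 0, "dy": 0, "dz": 0, "rx": 0, "ry": 0, "rz": 0},
  ],
)

```text
time: 5.7
ee_pos: [0.5619, -0.2557, 0.0379]
orientation: [[0.67, 0.742, 0.001], [0.742, -0.67, -0.001], [-0.0, 0.001, -1.0]]
ft_force: [-0.7, -0.1, -0.1]
grip_width: 0.0443
gripper_force: 0.0
```

Emit:
send_rows(
  motion=[
    {"jaw": 24, "dx": 0, "dy": 0, "dz": 0, "rx": 0, "ry": 0, "rz": 0},
    {"jaw": 24, "dx": 0, "dy": 0, "dz": 0, "rx": 0, "ry": 0, "rz": 0},
    {"jaw": 19, "dx": 0, "dy": 0, "dz": 0, "rx": 0, "ry": 0, "rz": 0},
    {"jaw": 17, "dx": 0, "dy": 0, "dz": 0, "rx": 0, "ry": 0, "rz": 0},
    {"jaw": 15, "dx": 0, "dy": 0, "dz": 0, "rx": 0, "ry": 0, "rz": 0},
    {"jaw": 10, "dx": 0, "dy": 0, "dz": 0, "rx": 0, "ry": 0, "rz": 0},
    {"jaw": 10, "dx": 0, "dy": 0, "dz": 0, "rx": 0, "ry": 0, "rz": 0},
  ],
  squeeze=12,
)

```text
time: 6.4
ee_pos: [0.5632, -0.2564, 0.0399]
orientation: [[0.67, 0.742, 0.004], [0.742, -0.67, -0.003], [0.0, 0.005, -1.0]]
ft_force: [-0.0, 0.3, 1.3]
grip_width: 0.0145
gripper_force: 12.0
```

Emit:
send_rows(
  motion=[
    {"jaw": 10, "dx": 0, "dy": 0, "dz": -5, "rx": 0, "ry": 0, "rz": 0},
    {"jaw": 10, "dx": 0, "dy": 0, "dz": -10, "rx": 0, "ry": 0, "rz": 0},
    {"jaw": 10, "dx": 0, "dy": 0, "dz": -15, "rx": 0, "ry": 0, "rz": 0},
    {"jaw": 10, "dx": 0, "dy": 0, "dz": -15, "rx": 0, "ry": 0, "rz": 0},
    {"jaw": 10, "dx": 0, "dy": 0, "dz": -15, "rx": 0, "ry": 0, "rz": 0},
    {"jaw": 10, "dx": 0, "dy": 0, "dz": -15, "rx": 0, "ry": 0, "rz": 0},
    {"jaw": 10, "dx": 0, "dy": 0, "dz": -10, "rx": 0, "ry": 0, "rz": 0},
    {"jaw": 10, "dx": 0, "dy": 0, "dz": 0, "rx": 0, "ry": 0, "rz": 0},
  ],
)

```text
time: 7.2
ee_pos: [0.5636, -0.2566, 0.1266]
orientation: [[0.67, 0.742, 0.006], [0.742, -0.67, -0.004], [0.001, 0.008, -1.0]]
ft_force: [-1.0, -1.2, 0.1]
grip_width: 0.0147
gripper_force: 12.0
```

```bash
python3 - <<'E'
from h import *
c=read_camera("side"); pickle.dump(c,open('side2.pkl','wb')); cv2.imwrite("pics/side2.png",cv2.resize(c["frame"][100:260,180:400],None,fx=3.5,fy=3.5,interpolation=cv2.INTER_CUBIC))
s=observe(); print(s["ee_pos"],s["grip_width"],s["q"],s["time"])
R=np.array(s["orientation"]); print(R.round(4))
print(rows([.4436,-.3441,s["ee_pos"][2]],-123.3))
E
```

```text
[ 0.56296605 -0.25621327  0.12541394] 0.014597997534664987 [-5.39108541e-01  3.89268758e-01  1.53824884e+00 -7.20946083e-04
  1.20850550e+00  1.95520903e-01] 7.25
[[ 6.701e-01  7.422e-01  4.400e-03]
 [ 7.422e-01 -6.701e-01 -3.400e-03]
 [ 4.000e-04  5.600e-03 -1.000e+00]]
(array([-145.2,  -29.7,   -0.2]), array([ 0.0043, -0.0043,  1.4176]))
```

View pics/side2.png

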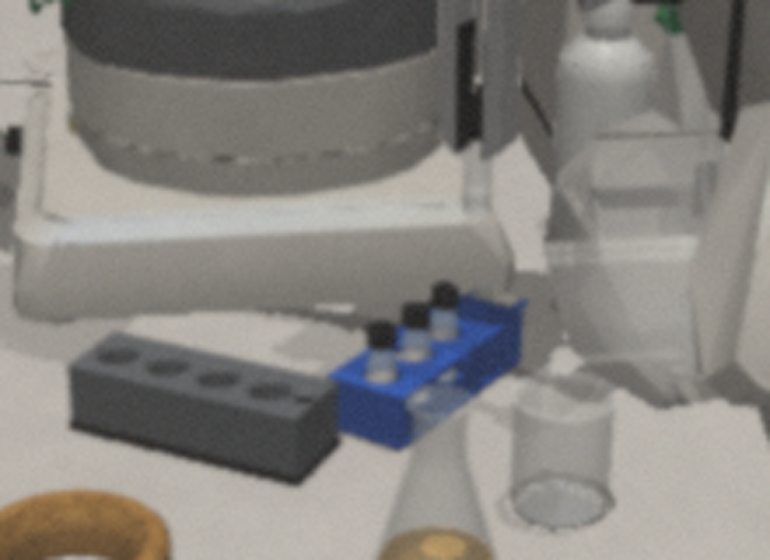

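```bash
python3 - <<'E'
from h import *
c=pickle.load(open('side2.pkl','rb')); cv2.imwrite("pics/side3.png",cv2.resize(c["frame"][70:200,260:400],None,fx=4.5,fy=4.5,interpolation=cv2.INTER_CUBIC))
for z in (.08,.09,.125,.145):
    p=np.array(c["rotation"]).T@(np.array([.563,-.256,z])-c["position"])
    print(z,cv2.projectPoints(p.reshape(1,3),np.zeros(3),np.zeros(3),np.array(c["mtx"]),np.array([c["k1"],0,0,0.]))[0].ravel())
E
```

```text
0.08 [315.32083959 164.7869506 ]
0.09 [315.45426618 159.90457656]
0.125 [315.92095233 142.49875743]
0.145 [316.18704522 132.33013229]
```

View pics/side3.png

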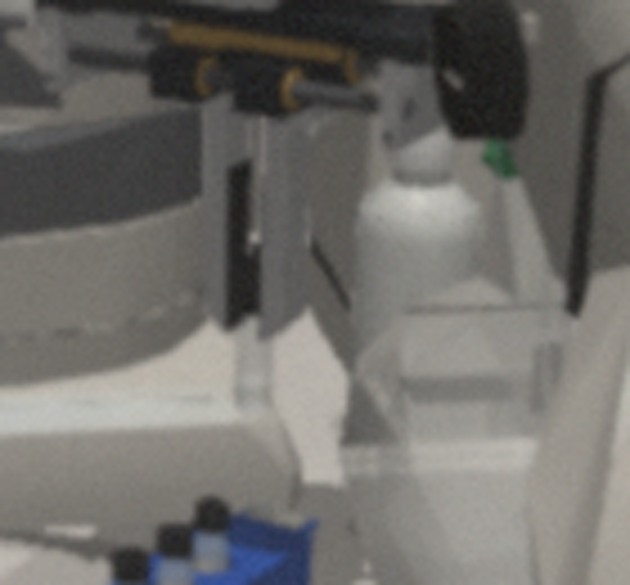

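Emit:
send_rows(
  motion=[
    {"jaw": 10, "dx": -14, "dy": -3, "dz": 0, "rx": 0, "ry": 0, "rz": 0},
    {"jaw": 10, "dx": -22, "dy": -4.5, "dz": 0, "rx": 0, "ry": 0, "rz": 0},
    {"jaw": 10, "dx": -25, "dy": -5, "dz": 0, "rx": 0, "ry": 0, "rz": 0},
    {"jaw": 10, "dx": -25, "dy": -5, "dz": 0, "rx": 0, "ry": 0, "rz": 0},
    {"jaw": 10, "dx": -25, "dy": -5, "dz": 0, "rx": 0, "ry": 0, "rz": 0},
    {"jaw": 10, "dx": -20, "dy": -4.2, "dz": 0, "rx": 0, "ry": 0, "rz": 0},
    {"jaw": 10, "dx": -14.2, "dy": -3, "dz": 0, "rx": 0, "ry": 0, "rz": 0.1},
    {"jaw": 10, "dx": 0, "dy": 0, "dz": 0, "rx": 0, "ry": 0, "rz": 0.14},
    {"jaw": 10, "dx": 0, "dy": 0, "dz": 0, "rx": 0, "ry": 0, "rz": 0.14},
    {"jaw": 10, "dx": 0, "dy": 0, "dz": 0, "rx": 0, "ry": 0, "rz": 0.14},
  ],
)

```text
time: 8.25
ee_pos: [0.4415, -0.3439, 0.1233]
orientation: [[0.952, 0.305, 0.001], [0.305, -0.952, -0.001], [0.001, 0.001, -1.0]]
ft_force: [0.6, -0.0, 0.1]
grip_width: 0.0145
gripper_force: 12.0
```

Emit:
send_rows(
  motion=[
    {"jaw": 10, "dx": 0, "dy": 0, "dz": 0, "rx": 0, "ry": 0, "rz": 0.14},
    {"jaw": 10, "dx": 0, "dy": 0, "dz": 0, "rx": 0, "ry": 0, "rz": 0.14},
    {"jaw": 10, "dx": 0, "dy": 0, "dz": 0, "rx": 0, "ry": 0, "rz": 0.14},
    {"jaw": 10, "dx": 0, "dy": 0, "dz": 0, "rx": 0, "ry": 0, "rz": 0.14},
    {"jaw": 10, "dx": 0, "dy": 0, "dz": 0, "rx": 0, "ry": 0, "rz": 0.14},
    {"jaw": 10, "dx": 0, "dy": 0, "dz": 0, "rx": 0, "ry": 0, "rz": 0.14},
    {"jaw": 10, "dx": 0, "dy": 0, "dz": 0, "rx": 0, "ry": 0, "rz": 0.06},
    {"jaw": 10, "dx": 0, "dy": 0, "dz": 0, "rx": 0, "ry": 0, "rz": 0},
  ],
)

```text
time: 9.05
ee_pos: [0.4418, -0.3438, 0.1234]
orientation: [[0.834, -0.551, 0.001], [-0.551, -0.834, -0.001], [0.002, 0.0, -1.0]]
ft_force: [0.6, -0.5, 0.2]
grip_width: 0.0148
gripper_force: 12.0
```

```bash
python3 - <<'E'
from h import *
c=read_camera("side"); pickle.dump(c,open('side4.pkl','wb'))
c=read_camera("wrist"); pickle.dump(c,open('wrist4.pkl','wb')); cv2.imwrite("pics/wrist4.png",c["frame"])
s=observe(); print(s["ee_pos"],s["grip_width"],s["q"],s["time"])
R=np.array(s["orientation"]); print(R.round(4))
print(rows([.4436,-.3441,s["ee_pos"][2]],-123.3))
E
```

```text
[ 0.44230273 -0.34380162  0.12373172] 0.014322001767896145 [-7.84950723e-01  3.10318583e-01  1.66801949e+00  5.80296940e-06
  1.16086412e+00  1.36844616e+00] 9.15
[[ 8.350e-01 -5.502e-01  1.700e-03]
 [-5.502e-01 -8.350e-01 -1.700e-03]
 [ 2.300e-03  5.000e-04 -1.000e+00]]
(array([ 1.2, -0.5,  0. ]), array([ 0.0005, -0.0023, -0.0014]))
```

View pics/wrist4.png

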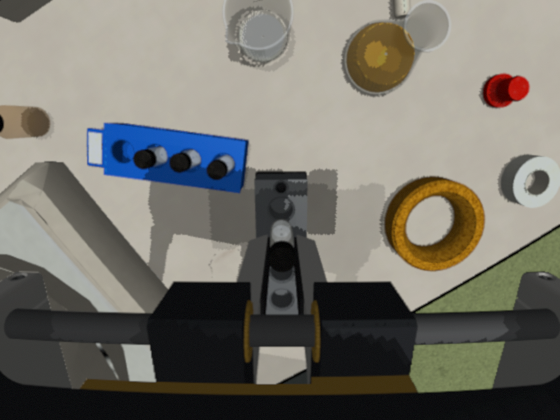

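```bash
python3 - <<'E'
from h import *
c=pickle.load(open('wrist4.pkl','rb')); s=observe(); p=s["ee_pos"]
for z in (.0887,.038,.03):
    q=np.array(c["rotation"]).T@(np.array([p[0],p[1],z])-c["position"])
    print(z,cv2.projectPoints(q.reshape(1,3),np.zeros(3),np.zeros(3),np.array(c["mtx"]),np.array([c["k1"],0,0,0.]))[0].ravel())
f=c["frame"]; cv2.imwrite("pics/crop4.png",cv2.resize(f[165:315,230:335],None,fx=4,fy=4,interpolation=cv2.INTER_CUBIC))
print(onplane(c,[(281,187)],.038),onplane(c,[(281,206)],.036), onplane(c,[(280,228)],.0887))
E
```

```text
0.0887 [281.20892297 228.74193464]
0.038 [281.20988758 210.06760034]
0.03 [281.21002263 207.70974389]
[[ 0.45979    -0.35511864]] [[ 0.4450786  -0.34540885]] [[ 0.4432648  -0.34338043]]
```

View pics/crop4.png

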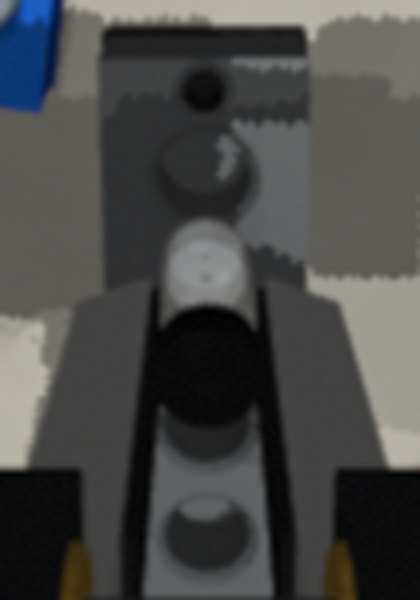

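Emit:
send_rows(
  motion=[
    {"jaw": 10, "dx": 1, "dy": -0.3, "dz": 6, "rx": 0, "ry": -0.002, "rz": 0},
    {"jaw": 10, "dx": 0, "dy": 0, "dz": 12, "rx": 0, "ry": 0, "rz": 0},
    {"jaw": 10, "dx": 0, "dy": 0, "dz": 12, "rx": 0, "ry": 0, "rz": 0},
    {"jaw": 10, "dx": 0, "dy": 0, "dz": 10, "rx": 0, "ry": 0, "rz": 0},
    {"jaw": 10, "dx": 0, "dy": 0, "dz": 6, "rx": 0, "ry": 0, "rz": 0},
    {"jaw": 10, "dx": 0, "dy": 0, "dz": 5, "rx": 0, "ry": 0, "rz": 0},
    {"jaw": 10, "dx": 0, "dy": 0, "dz": 4, "rx": 0, "ry": 0, "rz": 0},
    {"jaw": 10, "dx": 0, "dy": 0, "dz": 4, "rx": 0, "ry": 0, "rz": 0},
    {"jaw": 10, "dx": 0, "dy": 0, "dz": 4, "rx": 0, "ry": 0, "rz": 0},
    {"jaw": 10, "dx": 0, "dy": 0, "dz": 0, "rx": 0, "ry": 0, "rz": 0},
  ],
)

```text
time: 10.15
ee_pos: [0.4442, -0.3441, 0.061]
orientation: [[0.834, -0.551, 0.001], [-0.551, -0.834, -0.001], [0.001, 0.0, -1.0]]
ft_force: [0.4, 0.4, -0.1]
grip_width: 0.0144
gripper_force: 12.0
```

Emit:
send_rows(
  motion=[
    {"jaw": 10, "dx": 0, "dy": 0, "dz": 3, "rx": 0, "ry": 0, "rz": 0},
    {"jaw": 10, "dx": 0, "dy": 0, "dz": 3, "rx": 0, "ry": 0, "rz": 0},
    {"jaw": 10, "dx": 0, "dy": 0, "dz": 3, "rx": 0, "ry": 0, "rz": 0},
    {"jaw": 10, "dx": 0, "dy": 0, "dz": 2, "rx": 0, "ry": 0, "rz": 0},
    {"jaw": 10, "dx": 0, "dy": 0, "dz": 1, "rx": 0, "ry": 0, "rz": 0},
    {"jaw": 10, "dx": 0, "dy": 0, "dz": 0, "rx": 0, "ry": 0, "rz": 0},
  ],
)

```text
time: 10.75
ee_pos: [0.4443, -0.3443, 0.0492]
orientation: [[0.834, -0.551, 0.001], [-0.551, -0.834, -0.001], [0.002, 0.0, -1.0]]
ft_force: [0.0, 0.0, 0.3]
grip_width: 0.0145
gripper_force: 12.0
```

Emit:
send_rows(
  motion=[
    {"jaw": 10, "dx": 0, "dy": 0, "dz": 1, "rx": 0, "ry": 0, "rz": 0},
    {"jaw": 10, "dx": 0, "dy": 0, "dz": 0, "rx": 0, "ry": 0, "rz": 0},
  ],
)

```text
time: 10.95
ee_pos: [0.4444, -0.3443, 0.0484]
orientation: [[0.835, -0.551, 0.001], [-0.551, -0.835, -0.002], [0.002, 0.001, -1.0]]
ft_force: [0.0, 0.9, -0.9]
grip_width: 0.0139
gripper_force: 12.0
```

Emit:
send_rows(
  motion=[
    {"jaw": 10, "dx": 0, "dy": 0, "dz": 1, "rx": 0, "ry": 0, "rz": 0},
    {"jaw": 10, "dx": 0, "dy": 0, "dz": 0, "rx": 0, "ry": 0, "rz": 0},
  ],
)

```text
time: 11.15
ee_pos: [0.4443, -0.3443, 0.0473]
orientation: [[0.834, -0.551, 0.001], [-0.551, -0.834, -0.001], [0.002, 0.0, -1.0]]
ft_force: [-1.1, 0.5, -1.4]
grip_width: 0.0149
gripper_force: 12.0
```

Emit:
send_rows(
  motion=[
    {"jaw": 10, "dx": 0, "dy": 0, "dz": 1, "rx": 0, "ry": 0, "rz": 0},
    {"jaw": 10, "dx": 0, "dy": 0, "dz": 0, "rx": 0, "ry": 0, "rz": 0},
  ],
)

```text
time: 11.35
ee_pos: [0.4447, -0.3445, 0.0469]
orientation: [[0.834, -0.551, 0.002], [-0.551, -0.834, -0.002], [0.003, 0.001, -1.0]]
ft_force: [-0.8, 0.5, 3.2]
grip_width: 0.0144
gripper_force: 12.0
```

Emit:
send_rows(
  motion=[
    {"jaw": 16, "dx": 0, "dy": 0, "dz": 0, "rx": 0, "ry": 0, "rz": 0},
    {"jaw": 20, "dx": 0, "dy": 0, "dz": 0, "rx": 0, "ry": 0, "rz": 0},
    {"jaw": 36, "dx": 0, "dy": 0, "dz": 0, "rx": 0, "ry": 0, "rz": 0},
    {"jaw": 44, "dx": 0, "dy": 0, "dz": 0, "rx": 0, "ry": 0, "rz": 0},
    {"jaw": 44, "dx": 0, "dy": 0, "dz": -10, "rx": 0, "ry": 0, "rz": 0},
    {"jaw": 44, "dx": 0, "dy": 0, "dz": -20, "rx": 0, "ry": 0, "rz": 0},
    {"jaw": 44, "dx": 0, "dy": 0, "dz": -20, "rx": 0, "ry": 0, "rz": 0},
    {"jaw": 44, "dx": 0, "dy": 0, "dz": 0, "rx": 0, "ry": 0, "rz": 0},
  ],
)

```text
time: 12.15
ee_pos: [0.4461, -0.3459, 0.0995]
orientation: [[0.834, -0.551, 0.006], [-0.551, -0.835, -0.006], [0.008, 0.002, -1.0]]
ft_force: [-0.2, -0.0, 0.2]
grip_width: 0.0442
gripper_force: 0.0
```

```bash
python3 - <<'E'
from h import *
c=read_camera("top"); W=world(c); 
P=W[140:290,205:345].reshape(-1,3)
P=P[np.isfinite(P[:,0])]
for z0,z1 in [(.055,.0625),(.0625,.07)]:
    Q=P[(P[:,2]>z0)&(P[:,2]<z1)]; print(z0,len(Q))
cw=read_camera("wrist"); cv2.imwrite("pics/wrist5.png",cw["frame"]); pickle.dump(cw,open("wrist5.pkl","wb"))
s=observe(); print(s["ee_pos"],s["time"]); print(rows([.5424,-.2778,.105],-42))
cv2.imwrite("pics/top5.png",cv2.resize(c["frame"][140:290,205:345],None,fx=3,fy=3,interpolation=cv2.INTER_CUBIC))
E
```

```text
0.055 107
0.0625 28
[ 0.44446105 -0.34439074  0.09682697] 12.25
(array([  45.1, -109.5,   -8.1]), array([ 0.0028, -0.002 , -1.4213]))
```

View pics/wrist5.png

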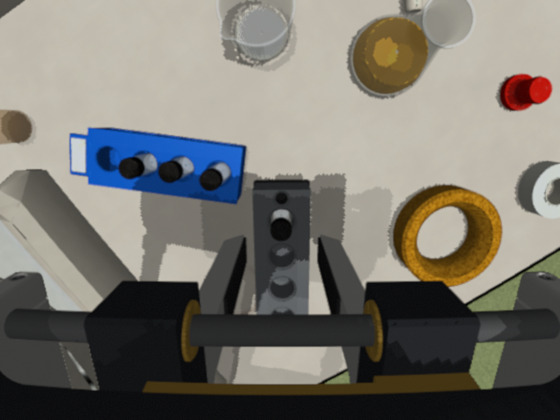

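```bash
python3 - <<'E'
from h import *
c=pickle.load(open("wrist5.pkl","rb")); W=world(c)
P=W[125:205,80:250].reshape(-1,3); Q=P[(P[:,2]>.055)&(P[:,2]<.063)][:,:2].astype(np.float32)
C=cv2.kmeans(Q,3,None,(3,50,1e-6),10,2)[2]; print(len(Q),C[np.argsort(-C[:,0])].round(4).tolist())
E
```

```text
1165 [[0.5425000190734863, -0.27869999408721924], [0.5242000222206116, -0.3012999892234802], [0.5034000277519226, -0.32249999046325684]]
```

Emit:
send_rows(
  motion=[
    {"jaw": 44, "dx": 4, "dy": -10, "dz": -8, "rx": 0, "ry": 0, "rz": 0},
    {"jaw": 44, "dx": 8, "dy": -20, "dz": 0, "rx": 0, "ry": 0, "rz": 0},
    {"jaw": 44, "dx": 10, "dy": -24, "dz": 0, "rx": 0, "ry": 0, "rz": 0},
    {"jaw": 44, "dx": 10, "dy": -24, "dz": 0, "rx": 0, "ry": 0, "rz": 0},
    {"jaw": 44, "dx": 8, "dy": -20, "dz": 0, "rx": 0, "ry": 0, "rz": 0},
    {"jaw": 44, "dx": 5, "dy": -11.5, "dz": 0, "rx": 0, "ry": 0, "rz": -0.02},
    {"jaw": 44, "dx": 0, "dy": 0, "dz": 0, "rx": 0, "ry": 0, "rz": -0.14},
    {"jaw": 44, "dx": 0, "dy": 0, "dz": 0, "rx": 0, "ry": 0, "rz": -0.14},
    {"jaw": 44, "dx": 0, "dy": 0, "dz": 0, "rx": 0, "ry": 0, "rz": -0.14},
    {"jaw": 44, "dx": 0, "dy": 0, "dz": 0, "rx": 0, "ry": 0, "rz": -0.14},
  ],
)

```text
time: 13.25
ee_pos: [0.542, -0.2773, 0.1039]
orientation: [[1.0, 0.003, 0.0], [0.003, -1.0, -0.001], [0.0, 0.001, -1.0]]
ft_force: [-0.1, 0.1, -0.7]
grip_width: 0.0439
gripper_force: 0.0
```

Emit:
send_rows(
  motion=[
    {"jaw": 44, "dx": 0, "dy": 0, "dz": 0, "rx": 0, "ry": 0, "rz": -0.14},
    {"jaw": 44, "dx": 0, "dy": 0, "dz": 0, "rx": 0, "ry": 0, "rz": -0.14},
    {"jaw": 44, "dx": 0, "dy": 0, "dz": 0, "rx": 0, "ry": 0, "rz": -0.14},
    {"jaw": 44, "dx": 0, "dy": 0, "dz": 0, "rx": 0, "ry": 0, "rz": -0.14},
    {"jaw": 44, "dx": 0, "dy": 0, "dz": 0, "rx": 0, "ry": 0, "rz": -0.14},
    {"jaw": 44, "dx": 0, "dy": 0, "dz": 0, "rx": 0, "ry": 0, "rz": -0.14},
    {"jaw": 44, "dx": 0, "dy": 0, "dz": 0, "rx": 0, "ry": 0, "rz": 0},
    {"jaw": 44, "dx": 0, "dy": 0, "dz": 0, "rx": 0, "ry": 0, "rz": 0},
  ],
)

```text
time: 14.05
ee_pos: [0.542, -0.2775, 0.1041]
orientation: [[0.672, 0.741, 0.001], [0.741, -0.672, -0.001], [-0.0, 0.001, -1.0]]
ft_force: [0.1, -0.1, 0.5]
grip_width: 0.0436
gripper_force: 0.0
```

```bash
python3 - <<'E'
from h import *
print(rows([.5424,-.2778,.037],-42),observe()["ee_pos"])
E
```

```text
(array([ 0. ,  0.4, 67.1]), array([ 0.0013,  0.0004, -0.0039])) [ 0.54204036 -0.27748079  0.1041231 ]
```

Emit:
send_rows(
  motion=[
    {"jaw": 44, "dx": 0, "dy": 0.5, "dz": 7, "rx": 0, "ry": 0, "rz": 0},
    {"jaw": 44, "dx": 0, "dy": 0, "dz": 13, "rx": 0, "ry": 0, "rz": 0},
    {"jaw": 44, "dx": 0, "dy": 0, "dz": 14, "rx": 0, "ry": 0, "rz": 0},
    {"jaw": 44, "dx": 0, "dy": 0, "dz": 14, "rx": 0, "ry": 0, "rz": 0},
    {"jaw": 44, "dx": 0, "dy": 0, "dz": 12, "rx": 0, "ry": 0, "rz": 0},
    {"jaw": 40, "dx": 0, "dy": 0, "dz": 7, "rx": 0, "ry": 0, "rz": 0},
    {"jaw": 26, "dx": 0, "dy": 0, "dz": 0, "rx": 0, "ry": 0, "rz": 0},
    {"jaw": 22, "dx": 0, "dy": 0, "dz": 0, "rx": 0, "ry": 0, "rz": 0},
    {"jaw": 18, "dx": 0, "dy": 0, "dz": 0, "rx": 0, "ry": 0, "rz": 0},
    {"jaw": 16, "dx": 0, "dy": 0, "dz": 0, "rx": 0, "ry": 0, "rz": 0},
  ],
)

```text
time: 15.05
ee_pos: [0.5431, -0.2784, 0.0381]
orientation: [[0.67, 0.742, 0.003], [0.742, -0.67, -0.002], [-0.0, 0.003, -1.0]]
ft_force: [-0.1, 0.2, -0.4]
grip_width: 0.0164
gripper_force: 0.0
```

Emit:
send_rows(
  motion=[
    {"jaw": 12, "dx": 0, "dy": 0, "dz": 0, "rx": 0, "ry": 0, "rz": 0},
    {"jaw": 10, "dx": 0, "dy": 0, "dz": 0, "rx": 0, "ry": 0, "rz": 0},
    {"jaw": 10, "dx": 0, "dy": 0, "dz": 0, "rx": 0, "ry": 0, "rz": 0},
  ],
  squeeze=12,
)

```text
time: 15.35
ee_pos: [0.5431, -0.2784, 0.038]
orientation: [[0.67, 0.742, 0.002], [0.742, -0.67, -0.002], [-0.0, 0.003, -1.0]]
ft_force: [-0.9, 0.6, 2.9]
grip_width: 0.0148
gripper_force: 12.0
```

```bash
python3 - <<'E'
from h import *
s=observe(); print(s["ee_pos"],s["grip_width"],s["gripper_force"])
print(rows([.4185,-.3276,s["ee_pos"][2]+.085],-123.3))
E
```

```text
[ 0.54306578 -0.27835618  0.03803636] 0.014767018012081308 12.00029512106994
(array([-120. ,  -59.2,  -85.2]), array([ 0.0027, -0.0023,  1.4176]))
```

Emit:
send_rows(
  motion=[
    {"jaw": 10, "dx": 0, "dy": 0, "dz": -6, "rx": 0, "ry": 0, "rz": 0},
    {"jaw": 10, "dx": 0, "dy": 0, "dz": -14, "rx": 0, "ry": 0, "rz": 0},
    {"jaw": 10, "dx": 0, "dy": 0, "dz": -20, "rx": 0, "ry": 0, "rz": 0},
    {"jaw": 10, "dx": 0, "dy": 0, "dz": -20, "rx": 0, "ry": 0, "rz": 0},
    {"jaw": 10, "dx": 0, "dy": 0, "dz": -18, "rx": 0, "ry": 0, "rz": 0},
    {"jaw": 10, "dx": -10, "dy": -5, "dz": -7, "rx": 0, "ry": 0, "rz": 0},
    {"jaw": 10, "dx": -20, "dy": -10, "dz": 0, "rx": 0, "ry": 0, "rz": 0},
    {"jaw": 10, "dx": -22, "dy": -11, "dz": 0, "rx": 0, "ry": 0, "rz": 0},
    {"jaw": 10, "dx": -22, "dy": -11, "dz": 0, "rx": 0, "ry": 0, "rz": 0},
    {"jaw": 10, "dx": -22, "dy": -11, "dz": 0, "rx": 0, "ry": 0, "rz": 0},
  ],
)

```text
time: 16.35
ee_pos: [0.4404, -0.3169, 0.1218]
orientation: [[0.67, 0.742, -0.0], [0.742, -0.67, -0.001], [-0.001, 0.0, -1.0]]
ft_force: [0.1, -0.9, 0.1]
grip_width: 0.0148
gripper_force: 12.0
```

Emit:
send_rows(
  motion=[
    {"jaw": 10, "dx": -16, "dy": -8, "dz": 0, "rx": 0, "ry": 0, "rz": 0.02},
    {"jaw": 10, "dx": -8, "dy": -3, "dz": 0, "rx": 0, "ry": 0, "rz": 0.14},
    {"jaw": 10, "dx": 0, "dy": 0, "dz": 0, "rx": 0, "ry": 0, "rz": 0.14},
    {"jaw": 10, "dx": 0, "dy": 0, "dz": 0, "rx": 0, "ry": 0, "rz": 0.14},
    {"jaw": 10, "dx": 0, "dy": 0, "dz": 0, "rx": 0, "ry": 0, "rz": 0.14},
    {"jaw": 10, "dx": 0, "dy": 0, "dz": 0, "rx": 0, "ry": 0, "rz": 0.14},
    {"jaw": 10, "dx": 0, "dy": 0, "dz": 0, "rx": 0, "ry": 0, "rz": 0.14},
    {"jaw": 10, "dx": 0, "dy": 0, "dz": 0, "rx": 0, "ry": 0, "rz": 0.14},
    {"jaw": 10, "dx": 0, "dy": 0, "dz": 0, "rx": 0, "ry": 0, "rz": 0.14},
    {"jaw": 10, "dx": 0, "dy": 0, "dz": 0, "rx": 0, "ry": 0, "rz": 0.14},
  ],
)

```text
time: 17.35
ee_pos: [0.417, -0.327, 0.1218]
orientation: [[0.901, -0.435, -0.0], [-0.435, -0.901, -0.001], [0.0, 0.001, -1.0]]
ft_force: [-0.3, -0.8, -0.2]
grip_width: 0.0147
gripper_force: 12.0
```

Emit:
send_rows(
  motion=[
    {"jaw": 10, "dx": 0, "dy": 0, "dz": 0, "rx": 0, "ry": 0, "rz": 0.14},
    {"jaw": 10, "dx": 0, "dy": 0, "dz": 0, "rx": 0, "ry": 0, "rz": 0},
    {"jaw": 10, "dx": 0, "dy": 0, "dz": 0, "rx": 0, "ry": 0, "rz": 0},
  ],
)

```text
time: 17.65
ee_pos: [0.4175, -0.3271, 0.122]
orientation: [[0.836, -0.549, 0.0], [-0.549, -0.836, -0.001], [0.001, 0.0, -1.0]]
ft_force: [-0.1, -0.5, -0.1]
grip_width: 0.0146
gripper_force: 12.0
```

```bash
cat >> h.py <<'E'
def check(well,bot,fn):
    "pixel where the vial axis meets the block top, next to the picture, and shift to the well"
    s=observe(); p=s["ee_pos"]; print(p,s["grip_width"],s["time"],rows([*well,p[2]],-123.3)); c=read_camera("wrist")
    for z in (p[2]-bot,.038):
        q=np.array(c["rotation"]).T@(np.array([p[0],p[1],z])-c["position"])
        print(z,cv2.projectPoints(q.reshape(1,3),np.zeros(3),np.zeros(3),np.array(c["mtx"]),np.array([c["k1"],0,0,0.]))[0].ravel())
    cv2.imwrite(fn,cv2.resize(c["frame"][165:315,230:335],None,fx=4,fy=4,interpolation=cv2.INTER_CUBIC))
E
python3 -c "
from h import *
check([.4189,-.3278],.033,'pics/w6.png')"
```

```text
[ 0.4174614  -0.32712983  0.12198182] 0.01464108015300318 17.65 (array([ 1.6, -0.2,  0. ]), array([ 0.0004, -0.0008,  0.0002]))
0.08898181819290052 [281.36742941 229.8277668 ]
0.038 [281.33938611 210.69670711]
```

View pics/w6.png

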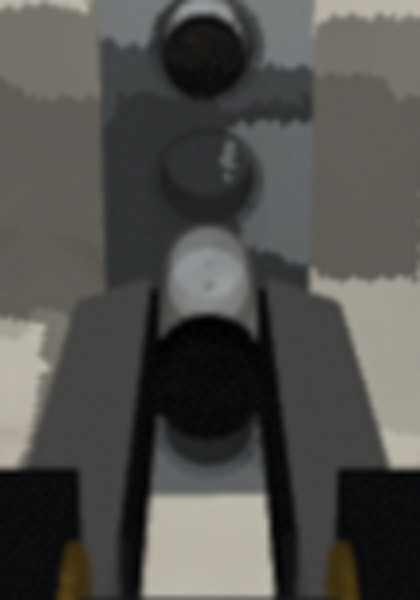

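Emit:
send_rows(
  motion=[
    {"jaw": 10, "dx": 1.3, "dy": -0.2, "dz": 6, "rx": 0, "ry": 0, "rz": 0},
    {"jaw": 10, "dx": 0, "dy": 0, "dz": 12, "rx": 0, "ry": 0, "rz": 0},
    {"jaw": 10, "dx": 0, "dy": 0, "dz": 12, "rx": 0, "ry": 0, "rz": 0},
    {"jaw": 10, "dx": 0, "dy": 0, "dz": 10, "rx": 0, "ry": 0, "rz": 0},
    {"jaw": 10, "dx": 0, "dy": 0, "dz": 6, "rx": 0, "ry": 0, "rz": 0},
    {"jaw": 10, "dx": 0, "dy": 0, "dz": 5, "rx": 0, "ry": 0, "rz": 0},
    {"jaw": 10, "dx": 0, "dy": 0, "dz": 4, "rx": 0, "ry": 0, "rz": 0},
    {"jaw": 10, "dx": 0, "dy": 0, "dz": 4, "rx": 0, "ry": 0, "rz": 0},
    {"jaw": 10, "dx": 0, "dy": 0, "dz": 4, "rx": 0, "ry": 0, "rz": 0},
    {"jaw": 10, "dx": 0, "dy": 0, "dz": 0, "rx": 0, "ry": 0, "rz": 0},
  ],
)

```text
time: 18.7
ee_pos: [0.4193, -0.3278, 0.0589]
orientation: [[0.834, -0.551, 0.001], [-0.551, -0.834, -0.001], [0.001, 0.0, -1.0]]
ft_force: [-1.2, -0.0, -0.3]
grip_width: 0.0151
gripper_force: 12.0
```

Emit:
send_rows(
  motion=[
    {"jaw": 10, "dx": 0, "dy": 0, "dz": 3, "rx": 0, "ry": 0, "rz": 0},
    {"jaw": 10, "dx": 0, "dy": 0, "dz": 3, "rx": 0, "ry": 0, "rz": 0},
    {"jaw": 10, "dx": 0, "dy": 0, "dz": 3, "rx": 0, "ry": 0, "rz": 0},
    {"jaw": 10, "dx": 0, "dy": 0, "dz": 2, "rx": 0, "ry": 0, "rz": 0},
    {"jaw": 10, "dx": 0, "dy": 0, "dz": 1, "rx": 0, "ry": 0, "rz": 0},
    {"jaw": 10, "dx": 0, "dy": 0, "dz": 0, "rx": 0, "ry": 0, "rz": 0},
  ],
)

```text
time: 19.3
ee_pos: [0.4195, -0.328, 0.0472]
orientation: [[0.834, -0.551, 0.001], [-0.551, -0.834, -0.001], [0.002, 0.0, -1.0]]
ft_force: [0.1, 0.0, 0.1]
grip_width: 0.0151
gripper_force: 12.0
```

Emit:
send_rows(
  motion=[
    {"jaw": 10, "dx": 0, "dy": 0, "dz": 1, "rx": 0, "ry": 0, "rz": 0},
    {"jaw": 10, "dx": 0, "dy": 0, "dz": 0, "rx": 0, "ry": 0, "rz": 0},
  ],
)

```text
time: 19.5
ee_pos: [0.4196, -0.328, 0.0463]
orientation: [[0.834, -0.551, 0.001], [-0.551, -0.834, -0.001], [0.002, 0.0, -1.0]]
ft_force: [-0.3, -0.8, 0.0]
grip_width: 0.015
gripper_force: 12.0
```

Emit:
send_rows(
  motion=[
    {"jaw": 10, "dx": 0, "dy": 0, "dz": 1, "rx": 0, "ry": 0, "rz": 0},
    {"jaw": 10, "dx": 0, "dy": 0, "dz": 0, "rx": 0, "ry": 0, "rz": 0},
  ],
)

```text
time: 19.7
ee_pos: [0.4195, -0.328, 0.0453]
orientation: [[0.834, -0.551, 0.001], [-0.551, -0.834, -0.001], [0.002, 0.0, -1.0]]
ft_force: [-0.6, -0.4, -0.8]
grip_width: 0.0148
gripper_force: 12.0
```

Emit:
send_rows(
  motion=[
    {"jaw": 10, "dx": 0, "dy": 0, "dz": 0.7, "rx": 0, "ry": 0, "rz": 0},
    {"jaw": 10, "dx": 0, "dy": 0, "dz": 0, "rx": 0, "ry": 0, "rz": 0},
  ],
)

```text
time: 19.9
ee_pos: [0.4197, -0.3281, 0.045]
orientation: [[0.835, -0.551, 0.002], [-0.551, -0.835, -0.002], [0.002, 0.001, -1.0]]
ft_force: [-0.4, 0.4, 3.2]
grip_width: 0.015
gripper_force: 12.0
```

Contact with the floor at the height I expected. Next I release the vial and go for vial 3.

Emit:
send_rows(
  motion=[
    {"jaw": 16, "dx": 0, "dy": 0, "dz": 0, "rx": 0, "ry": 0, "rz": 0},
    {"jaw": 20, "dx": 0, "dy": 0, "dz": 0, "rx": 0, "ry": 0, "rz": 0},
    {"jaw": 36, "dx": 0, "dy": 0, "dz": 0, "rx": 0, "ry": 0, "rz": 0},
    {"jaw": 44, "dx": 0, "dy": 0, "dz": 0, "rx": 0, "ry": 0, "rz": 0},
    {"jaw": 44, "dx": 0, "dy": 0, "dz": -10, "rx": 0, "ry": 0, "rz": 0},
    {"jaw": 44, "dx": 0, "dy": 0, "dz": -20, "rx": 0, "ry": 0, "rz": 0},
    {"jaw": 44, "dx": 0, "dy": 0, "dz": -20, "rx": 0, "ry": 0, "rz": 0},
    {"jaw": 44, "dx": 0, "dy": 0, "dz": -8, "rx": 0, "ry": 0, "rz": 0},
    {"jaw": 44, "dx": 0, "dy": 0, "dz": 0, "rx": 0, "ry": 0, "rz": 0},
  ],
)

```text
time: 20.8
ee_pos: [0.4203, -0.3287, 0.1042]
orientation: [[0.835, -0.551, 0.004], [-0.551, -0.835, -0.004], [0.005, 0.001, -1.0]]
ft_force: [0.0, 0.1, -0.3]
grip_width: 0.0437
gripper_force: 0.0
```

```bash
python3 - <<'E'
from h import *
s=observe(); print(s["ee_pos"]); print(rows([.5243,-.3008,s["ee_pos"][2]],-42))
c=read_camera("wrist"); W=world(c)
P=W[100:290,60:330].reshape(-1,3)
for z0,z1,x0,x1,k in [(.055,.063,.49,.57,2),(.061,.071,.40,.46,2)]:
    Q=P[(P[:,2]>z0)&(P[:,2]<z1)&(P[:,0]>x0)&(P[:,0]<x1)]; C=cv2.kmeans(Q[:,:2].astype(np.float32),k,None,(3,50,1e-6),10,2)[2]; print(len(Q),np.median(Q[:,2]),C.round(4).tolist())
E
```

```text
[ 0.4202698  -0.32870867  0.10418155]
(array([ 71.4, -80.6,   0.3]), array([ 0.0047, -0.0035, -1.4213]))
1396 0.05930689665602633 [[0.5041999816894531, -0.18359999358654022], [0.5139999985694885, -0.31119999289512634]]
823 0.06644571747733091 [[0.4334000051021576, -0.3370000123977661], [0.4571000039577484, -0.1785999983549118]]
```

Emit:
send_rows(
  motion=[
    {"jaw": 44, "dx": 7, "dy": -8, "dz": 0, "rx": 0, "ry": 0, "rz": 0},
    {"jaw": 44, "dx": 15, "dy": -17, "dz": 0, "rx": 0, "ry": 0, "rz": 0},
    {"jaw": 44, "dx": 20, "dy": -22, "dz": 0, "rx": 0, "ry": 0, "rz": 0},
    {"jaw": 44, "dx": 18, "dy": -20, "dz": 0, "rx": 0, "ry": 0, "rz": 0},
    {"jaw": 44, "dx": 12, "dy": -13.6, "dz": 0, "rx": 0, "ry": 0, "rz": -0.02},
    {"jaw": 44, "dx": 0, "dy": 0, "dz": 0, "rx": 0, "ry": 0, "rz": -0.14},
    {"jaw": 44, "dx": 0, "dy": 0, "dz": 0, "rx": 0, "ry": 0, "rz": -0.14},
    {"jaw": 44, "dx": 0, "dy": 0, "dz": 0, "rx": 0, "ry": 0, "rz": -0.14},
    {"jaw": 44, "dx": 0, "dy": 0, "dz": 0, "rx": 0, "ry": 0, "rz": -0.14},
    {"jaw": 44, "dx": 0, "dy": 0, "dz": 0, "rx": 0, "ry": 0, "rz": -0.14},
  ],
)

```text
time: 21.85
ee_pos: [0.5238, -0.2998, 0.1018]
orientation: [[0.99, 0.143, -0.0], [0.143, -0.99, -0.0], [-0.0, 0.0, -1.0]]
ft_force: [1.1, -0.1, 0.8]
grip_width: 0.0438
gripper_force: 0.0
```

Emit:
send_rows(
  motion=[
    {"jaw": 44, "dx": 0, "dy": 0, "dz": 0, "rx": 0, "ry": 0, "rz": -0.14},
    {"jaw": 44, "dx": 0, "dy": 0, "dz": 0, "rx": 0, "ry": 0, "rz": -0.14},
    {"jaw": 44, "dx": 0, "dy": 0, "dz": 0, "rx": 0, "ry": 0, "rz": -0.14},
    {"jaw": 44, "dx": 0, "dy": 0, "dz": 0, "rx": 0, "ry": 0, "rz": -0.14},
    {"jaw": 44, "dx": 0, "dy": 0, "dz": 0, "rx": 0, "ry": 0, "rz": -0.14},
    {"jaw": 44, "dx": 0, "dy": 0, "dz": 0, "rx": 0, "ry": 0, "rz": 0},
    {"jaw": 44, "dx": 0, "dy": 0, "dz": 0, "rx": 0, "ry": 0, "rz": 0},
  ],
)

```text
time: 22.55
ee_pos: [0.5239, -0.3001, 0.1021]
orientation: [[0.672, 0.741, 0.0], [0.741, -0.672, -0.001], [-0.0, 0.001, -1.0]]
ft_force: [0.4, -0.7, -0.8]
grip_width: 0.0438
gripper_force: 0.0
```

```bash
python3 - <<'E'
from h import *
print(rows([.5243,-.3008,.037],-42),observe()["ee_pos"])
E
```

```text
(array([-0.3,  0.8, 65.1]), array([ 0.0009,  0.0003, -0.0037])) [ 0.52388877 -0.30005063  0.10213789]
```

Emit:
send_rows(
  motion=[
    {"jaw": 44, "dx": 0, "dy": 0.6, "dz": 7, "rx": 0, "ry": 0, "rz": 0},
    {"jaw": 44, "dx": 0, "dy": 0, "dz": 13, "rx": 0, "ry": 0, "rz": 0},
    {"jaw": 44, "dx": 0, "dy": 0, "dz": 13, "rx": 0, "ry": 0, "rz": 0},
    {"jaw": 44, "dx": 0, "dy": 0, "dz": 13, "rx": 0, "ry": 0, "rz": 0},
    {"jaw": 44, "dx": 0, "dy": 0, "dz": 12, "rx": 0, "ry": 0, "rz": 0},
    {"jaw": 40, "dx": 0, "dy": 0, "dz": 7, "rx": 0, "ry": 0, "rz": 0},
    {"jaw": 26, "dx": 0, "dy": 0, "dz": 0, "rx": 0, "ry": 0, "rz": 0},
    {"jaw": 22, "dx": 0, "dy": 0, "dz": 0, "rx": 0, "ry": 0, "rz": 0},
    {"jaw": 18, "dx": 0, "dy": 0, "dz": 0, "rx": 0, "ry": 0, "rz": 0},
    {"jaw": 16, "dx": 0, "dy": 0, "dz": 0, "rx": 0, "ry": 0, "rz": 0},
  ],
)

```text
time: 23.55
ee_pos: [0.5249, -0.3011, 0.0384]
orientation: [[0.67, 0.742, 0.002], [0.742, -0.67, -0.002], [-0.0, 0.003, -1.0]]
ft_force: [-0.1, -0.2, 0.2]
grip_width: 0.0163
gripper_force: 0.0
```

Emit:
send_rows(
  motion=[
    {"jaw": 12, "dx": 0, "dy": 0, "dz": 0, "rx": 0, "ry": 0, "rz": 0},
    {"jaw": 10, "dx": 0, "dy": 0, "dz": 0, "rx": 0, "ry": 0, "rz": 0},
    {"jaw": 10, "dx": 0, "dy": 0, "dz": 0, "rx": 0, "ry": 0, "rz": 0},
  ],
  squeeze=12,
)

```text
time: 23.85
ee_pos: [0.5249, -0.3011, 0.0384]
orientation: [[0.67, 0.742, 0.002], [0.742, -0.67, -0.002], [-0.0, 0.003, -1.0]]
ft_force: [0.2, -0.6, 2.6]
grip_width: 0.0148
gripper_force: 12.0
```

```bash
python3 - <<'E'
from h import *
s=observe(); print(s["ee_pos"],s["grip_width"],s["gripper_force"])
print(rows([.3941,-.3115,s["ee_pos"][2]+.085],-123.3))
E
```

```text
[ 0.5249155  -0.30110721  0.03837307] 0.014792404590763407 12.002821178393788
(array([-95.4, -89.8, -85.3]), array([ 0.0028, -0.0023,  1.4176]))
```

Emit:
send_rows(
  motion=[
    {"jaw": 10, "dx": 0, "dy": 0, "dz": -6, "rx": 0, "ry": 0, "rz": 0},
    {"jaw": 10, "dx": 0, "dy": 0, "dz": -14, "rx": 0, "ry": 0, "rz": 0},
    {"jaw": 10, "dx": 0, "dy": 0, "dz": -20, "rx": 0, "ry": 0, "rz": 0},
    {"jaw": 10, "dx": 0, "dy": 0, "dz": -20, "rx": 0, "ry": 0, "rz": 0},
    {"jaw": 10, "dx": 0, "dy": 0, "dz": -18, "rx": 0, "ry": 0, "rz": 0},
    {"jaw": 10, "dx": -8, "dy": -7.5, "dz": -7, "rx": 0, "ry": 0, "rz": 0},
    {"jaw": 10, "dx": -16, "dy": -15, "dz": 0, "rx": 0, "ry": 0, "rz": 0},
    {"jaw": 10, "dx": -17, "dy": -16, "dz": 0, "rx": 0, "ry": 0, "rz": 0},
    {"jaw": 10, "dx": -17, "dy": -16, "dz": 0, "rx": 0, "ry": 0, "rz": 0},
    {"jaw": 10, "dx": -17, "dy": -16, "dz": 0, "rx": 0, "ry": 0, "rz": 0},
  ],
)

```text
time: 24.85
ee_pos: [0.4196, -0.3085, 0.122]
orientation: [[0.67, 0.742, -0.0], [0.742, -0.67, -0.001], [-0.001, 0.0, -1.0]]
ft_force: [0.9, -0.2, 0.4]
grip_width: 0.0147
gripper_force: 12.0
```

Emit:
send_rows(
  motion=[
    {"jaw": 10, "dx": -14, "dy": -13, "dz": 0, "rx": 0, "ry": 0, "rz": 0.02},
    {"jaw": 10, "dx": -6.4, "dy": -5.5, "dz": 0, "rx": 0, "ry": 0, "rz": 0.14},
    {"jaw": 10, "dx": 0, "dy": 0, "dz": 0, "rx": 0, "ry": 0, "rz": 0.14},
    {"jaw": 10, "dx": 0, "dy": 0, "dz": 0, "rx": 0, "ry": 0, "rz": 0.14},
    {"jaw": 10, "dx": 0, "dy": 0, "dz": 0, "rx": 0, "ry": 0, "rz": 0.14},
    {"jaw": 10, "dx": 0, "dy": 0, "dz": 0, "rx": 0, "ry": 0, "rz": 0.14},
    {"jaw": 10, "dx": 0, "dy": 0, "dz": 0, "rx": 0, "ry": 0, "rz": 0.14},
    {"jaw": 10, "dx": 0, "dy": 0, "dz": 0, "rx": 0, "ry": 0, "rz": 0.14},
    {"jaw": 10, "dx": 0, "dy": 0, "dz": 0, "rx": 0, "ry": 0, "rz": 0.14},
    {"jaw": 10, "dx": 0, "dy": 0, "dz": 0, "rx": 0, "ry": 0, "rz": 0.14},
  ],
)

```text
time: 25.85
ee_pos: [0.3935, -0.3114, 0.1223]
orientation: [[0.9, -0.435, 0.001], [-0.435, -0.9, -0.001], [0.001, 0.0, -1.0]]
ft_force: [0.8, 0.3, 0.0]
grip_width: 0.0147
gripper_force: 12.0
```

Emit:
send_rows(
  motion=[
    {"jaw": 10, "dx": 0, "dy": 0, "dz": 0, "rx": 0, "ry": 0, "rz": 0.14},
    {"jaw": 10, "dx": 0, "dy": 0, "dz": 0, "rx": 0, "ry": 0, "rz": 0},
    {"jaw": 10, "dx": 0, "dy": 0, "dz": 0, "rx": 0, "ry": 0, "rz": 0},
  ],
)

```text
time: 26.15
ee_pos: [0.3938, -0.3116, 0.1224]
orientation: [[0.836, -0.549, 0.001], [-0.549, -0.836, -0.001], [0.001, 0.0, -1.0]]
ft_force: [0.1, 0.3, -0.0]
grip_width: 0.0151
gripper_force: 12.0
```

```bash
python3 -c "
from h import *
check([.3941,-.3115],.0334,'pics/w7.png')"
```

```text
[ 0.39384937 -0.31156462  0.12237425] 0.01507608332059704 26.15 (array([ 0.2, -0.2,  0. ]), array([ 0.0004, -0.0014, -0.0002]))
0.08897425001596519 [281.36402898 229.6480628 ]
0.038 [281.33986987 210.60777005]
```

View pics/w7.png

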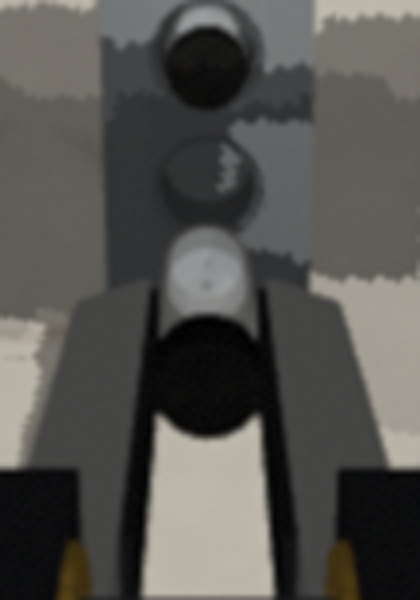

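Emit:
send_rows(
  motion=[
    {"jaw": 10, "dx": 0, "dy": -0.2, "dz": 6, "rx": 0, "ry": 0, "rz": 0},
    {"jaw": 10, "dx": 0, "dy": 0, "dz": 12, "rx": 0, "ry": 0, "rz": 0},
    {"jaw": 10, "dx": 0, "dy": 0, "dz": 12, "rx": 0, "ry": 0, "rz": 0},
    {"jaw": 10, "dx": 0, "dy": 0, "dz": 10, "rx": 0, "ry": 0, "rz": 0},
    {"jaw": 10, "dx": 0, "dy": 0, "dz": 6, "rx": 0, "ry": 0, "rz": 0},
    {"jaw": 10, "dx": 0, "dy": 0, "dz": 5, "rx": 0, "ry": 0, "rz": 0},
    {"jaw": 10, "dx": 0, "dy": 0, "dz": 4, "rx": 0, "ry": 0, "rz": 0},
    {"jaw": 10, "dx": 0, "dy": 0, "dz": 4, "rx": 0, "ry": 0, "rz": 0},
    {"jaw": 10, "dx": 0, "dy": 0, "dz": 4, "rx": 0, "ry": 0, "rz": 0},
    {"jaw": 10, "dx": 0, "dy": 0, "dz": 0, "rx": 0, "ry": 0, "rz": 0},
  ],
)

```text
time: 27.2
ee_pos: [0.3944, -0.3114, 0.0592]
orientation: [[0.835, -0.551, 0.001], [-0.551, -0.835, -0.001], [0.001, 0.0, -1.0]]
ft_force: [0.8, 1.5, -1.1]
grip_width: 0.0147
gripper_force: 12.0
```

Emit:
send_rows(
  motion=[
    {"jaw": 10, "dx": 0, "dy": 0, "dz": 3, "rx": 0, "ry": 0, "rz": 0},
    {"jaw": 10, "dx": 0, "dy": 0, "dz": 3, "rx": 0, "ry": 0, "rz": 0},
    {"jaw": 10, "dx": 0, "dy": 0, "dz": 3, "rx": 0, "ry": 0, "rz": 0},
    {"jaw": 10, "dx": 0, "dy": 0, "dz": 2, "rx": 0, "ry": 0, "rz": 0},
    {"jaw": 10, "dx": 0, "dy": 0, "dz": 1.5, "rx": 0, "ry": 0, "rz": 0},
    {"jaw": 10, "dx": 0, "dy": 0, "dz": 0, "rx": 0, "ry": 0, "rz": 0},
  ],
)

```text
time: 27.8
ee_pos: [0.3945, -0.3115, 0.0468]
orientation: [[0.835, -0.551, 0.001], [-0.551, -0.835, -0.001], [0.001, 0.0, -1.0]]
ft_force: [-0.3, 0.3, -0.9]
grip_width: 0.0147
gripper_force: 12.0
```

Emit:
send_rows(
  motion=[
    {"jaw": 10, "dx": 0, "dy": 0, "dz": 1, "rx": 0, "ry": 0, "rz": 0},
    {"jaw": 10, "dx": 0, "dy": 0, "dz": 0, "rx": 0, "ry": 0, "rz": 0},
  ],
)

```text
time: 28.0
ee_pos: [0.3946, -0.3117, 0.046]
orientation: [[0.834, -0.551, 0.001], [-0.551, -0.834, -0.002], [0.002, 0.001, -1.0]]
ft_force: [0.7, 1.2, -0.8]
grip_width: 0.0149
gripper_force: 12.0
```

Emit:
send_rows(
  motion=[
    {"jaw": 10, "dx": 0, "dy": 0, "dz": 1, "rx": 0, "ry": 0, "rz": 0},
    {"jaw": 10, "dx": 0, "dy": 0, "dz": 0, "rx": 0, "ry": 0, "rz": 0},
  ],
)

```text
time: 28.2
ee_pos: [0.3948, -0.3118, 0.0453]
orientation: [[0.834, -0.551, 0.002], [-0.551, -0.834, -0.002], [0.003, 0.001, -1.0]]
ft_force: [-0.2, 0.1, 2.0]
grip_width: 0.0147
gripper_force: 12.0
```

Emit:
send_rows(
  motion=[
    {"jaw": 10, "dx": 0, "dy": 0, "dz": 0.5, "rx": 0, "ry": 0, "rz": 0},
    {"jaw": 10, "dx": 0, "dy": 0, "dz": 0, "rx": 0, "ry": 0, "rz": 0},
  ],
)

```text
time: 28.4
ee_pos: [0.3949, -0.3119, 0.0453]
orientation: [[0.834, -0.551, 0.002], [-0.551, -0.834, -0.002], [0.003, 0.001, -1.0]]
ft_force: [-0.2, 2.0, 4.9]
grip_width: 0.0149
gripper_force: 12.0
```

Emit:
send_rows(
  motion=[
    {"jaw": 16, "dx": 0, "dy": 0, "dz": 0, "rx": 0, "ry": 0, "rz": 0},
    {"jaw": 20, "dx": 0, "dy": 0, "dz": 0, "rx": 0, "ry": 0, "rz": 0},
    {"jaw": 36, "dx": 0, "dy": 0, "dz": 0, "rx": 0, "ry": 0, "rz": 0},
    {"jaw": 44, "dx": 0, "dy": 0, "dz": 0, "rx": 0, "ry": 0, "rz": 0},
    {"jaw": 44, "dx": 0, "dy": 0, "dz": -10, "rx": 0, "ry": 0, "rz": 0},
    {"jaw": 44, "dx": 0, "dy": 0, "dz": -20, "rx": 0, "ry": 0, "rz": 0},
    {"jaw": 44, "dx": 0, "dy": 0, "dz": -20, "rx": 0, "ry": 0, "rz": 0},
    {"jaw": 44, "dx": 0, "dy": 0, "dz": -8, "rx": 0, "ry": 0, "rz": 0},
    {"jaw": 44, "dx": 0, "dy": 0, "dz": 0, "rx": 0, "ry": 0, "rz": 0},
  ],
)

```text
time: 29.3
ee_pos: [0.3953, -0.3123, 0.104]
orientation: [[0.834, -0.551, 0.004], [-0.551, -0.834, -0.004], [0.005, 0.001, -1.0]]
ft_force: [-0.5, -0.2, -0.7]
grip_width: 0.0442
gripper_force: 0.0
```

```bash
python3 - <<'E'
from h import *
s=observe(); print(s["ee_pos"]); print(rows([.5035,-.3215,s["ee_pos"][2]],-42))
c=read_camera("wrist"); W=world(c)
P=W.reshape(-1,3)
for z0,z1,x0,x1 in [(.055,.063,.49,.515),(.061,.071,.37,.46)]:
    Q=P[(P[:,2]>z0)&(P[:,2]<z1)&(P[:,0]>x0)&(P[:,0]<x1)&(P[:,1]<-.28)&(P[:,1]>-.37)]; print(len(Q),Q.mean(0))
E
```

```text
[ 0.39528395 -0.31234951  0.10403798]
(array([ 95.3, -52. ,   0.4]), array([ 0.0047, -0.0034, -1.4214]))
432 [ 0.50290989 -0.32195844  0.05938827]
1152 [ 0.42113603 -0.3289844   0.06634985]
```

Emit:
send_rows(
  motion=[
    {"jaw": 44, "dx": 10, "dy": -5, "dz": 0, "rx": 0, "ry": 0, "rz": 0},
    {"jaw": 44, "dx": 20, "dy": -11, "dz": 0, "rx": 0, "ry": 0, "rz": 0},
    {"jaw": 44, "dx": 25, "dy": -14, "dz": 0, "rx": 0, "ry": 0, "rz": 0},
    {"jaw": 44, "dx": 25, "dy": -13.5, "dz": 0, "rx": 0, "ry": 0, "rz": 0},
    {"jaw": 44, "dx": 16, "dy": -8.5, "dz": 0, "rx": 0, "ry": 0, "rz": -0.02},
    {"jaw": 44, "dx": 0, "dy": 0, "dz": 0, "rx": 0, "ry": 0, "rz": -0.14},
    {"jaw": 44, "dx": 0, "dy": 0, "dz": 0, "rx": 0, "ry": 0, "rz": -0.14},
    {"jaw": 44, "dx": 0, "dy": 0, "dz": 0, "rx": 0, "ry": 0, "rz": -0.14},
    {"jaw": 44, "dx": 0, "dy": 0, "dz": 0, "rx": 0, "ry": 0, "rz": -0.14},
    {"jaw": 44, "dx": 0, "dy": 0, "dz": 0, "rx": 0, "ry": 0, "rz": -0.14},
  ],
)

```text
time: 30.35
ee_pos: [0.5036, -0.3206, 0.1012]
orientation: [[0.99, 0.142, -0.0], [0.142, -0.99, 0.0], [-0.0, -0.0, -1.0]]
ft_force: [0.9, 0.6, 0.2]
grip_width: 0.044
gripper_force: 0.0
```

Emit:
send_rows(
  motion=[
    {"jaw": 44, "dx": 0, "dy": 0, "dz": 0, "rx": 0, "ry": 0, "rz": -0.14},
    {"jaw": 44, "dx": 0, "dy": 0, "dz": 0, "rx": 0, "ry": 0, "rz": -0.14},
    {"jaw": 44, "dx": 0, "dy": 0, "dz": 0, "rx": 0, "ry": 0, "rz": -0.14},
    {"jaw": 44, "dx": 0, "dy": 0, "dz": 0, "rx": 0, "ry": 0, "rz": -0.14},
    {"jaw": 44, "dx": 0, "dy": 0, "dz": 0, "rx": 0, "ry": 0, "rz": -0.14},
    {"jaw": 44, "dx": 0, "dy": 0, "dz": 0, "rx": 0, "ry": 0, "rz": 0},
    {"jaw": 44, "dx": 0, "dy": 0, "dz": 0, "rx": 0, "ry": 0, "rz": 0},
  ],
)

```text
time: 31.05
ee_pos: [0.5034, -0.3208, 0.1018]
orientation: [[0.672, 0.74, 0.0], [0.74, -0.672, -0.001], [-0.0, 0.001, -1.0]]
ft_force: [1.1, -0.3, 0.3]
grip_width: 0.044
gripper_force: 0.0
```

```bash
python3 - <<'E'
from h import *
print(rows([.5033,-.3216,.037],-42),observe()["ee_pos"])
E
```

```text
(array([-0.7,  0.4, 64.8]), array([ 0.0006,  0.0002, -0.0041])) [ 0.50344795 -0.32078511  0.1017862 ]
```

Emit:
send_rows(
  motion=[
    {"jaw": 44, "dx": -0.5, "dy": 0.2, "dz": 7, "rx": 0, "ry": 0, "rz": 0},
    {"jaw": 44, "dx": 0, "dy": 0, "dz": 13, "rx": 0, "ry": 0, "rz": 0},
    {"jaw": 44, "dx": 0, "dy": 0, "dz": 13, "rx": 0, "ry": 0, "rz": 0},
    {"jaw": 44, "dx": 0, "dy": 0, "dz": 13, "rx": 0, "ry": 0, "rz": 0},
    {"jaw": 44, "dx": 0, "dy": 0, "dz": 12, "rx": 0, "ry": 0, "rz": 0},
    {"jaw": 40, "dx": 0, "dy": 0, "dz": 7, "rx": 0, "ry": 0, "rz": 0},
    {"jaw": 26, "dx": 0, "dy": 0, "dz": 0, "rx": 0, "ry": 0, "rz": 0},
    {"jaw": 22, "dx": 0, "dy": 0, "dz": 0, "rx": 0, "ry": 0, "rz": 0},
    {"jaw": 18, "dx": 0, "dy": 0, "dz": 0, "rx": 0, "ry": 0, "rz": 0},
    {"jaw": 16, "dx": 0, "dy": 0, "dz": 0, "rx": 0, "ry": 0, "rz": 0},
  ],
)

```text
time: 32.05
ee_pos: [0.5036, -0.322, 0.0384]
orientation: [[0.67, 0.742, 0.002], [0.742, -0.67, -0.002], [-0.0, 0.003, -1.0]]
ft_force: [-0.8, 0.3, -0.2]
grip_width: 0.0164
gripper_force: 0.0
```

Emit:
send_rows(
  motion=[
    {"jaw": 12, "dx": 0, "dy": 0, "dz": 0, "rx": 0, "ry": 0, "rz": 0},
    {"jaw": 10, "dx": 0, "dy": 0, "dz": 0, "rx": 0, "ry": 0, "rz": 0},
    {"jaw": 10, "dx": 0, "dy": 0, "dz": 0, "rx": 0, "ry": 0, "rz": 0},
  ],
  squeeze=12,
)

```text
time: 32.35
ee_pos: [0.5036, -0.322, 0.0383]
orientation: [[0.67, 0.742, 0.002], [0.742, -0.67, -0.002], [-0.0, 0.003, -1.0]]
ft_force: [0.3, 1.3, 2.2]
grip_width: 0.0148
gripper_force: 12.0
```

```bash
python3 - <<'E'
from h import *
s=observe(); print(s["ee_pos"],s["grip_width"],s["gripper_force"])
print(rows([.3687,-.2949,s["ee_pos"][2]+.085],-123.3))
E
```

```text
[ 0.5036498  -0.32203356  0.03834811] 0.014753645093837083 12.001249667700904
(array([ -70.3, -118.1,  -85.4]), array([ 0.003 , -0.0024,  1.4176]))
```

Emit:
send_rows(
  motion=[
    {"jaw": 10, "dx": 0, "dy": 0, "dz": -6, "rx": 0, "ry": 0, "rz": 0},
    {"jaw": 10, "dx": 0, "dy": 0, "dz": -14, "rx": 0, "ry": 0, "rz": 0},
    {"jaw": 10, "dx": 0, "dy": 0, "dz": -20, "rx": 0, "ry": 0, "rz": 0},
    {"jaw": 10, "dx": 0, "dy": 0, "dz": -20, "rx": 0, "ry": 0, "rz": 0},
    {"jaw": 10, "dx": 0, "dy": 0, "dz": -18, "rx": 0, "ry": 0, "rz": 0},
    {"jaw": 10, "dx": -6, "dy": -10, "dz": -7, "rx": 0, "ry": 0, "rz": 0},
    {"jaw": 10, "dx": -12, "dy": -20, "dz": 0, "rx": 0, "ry": 0, "rz": 0},
    {"jaw": 10, "dx": -13, "dy": -22, "dz": 0, "rx": 0, "ry": 0, "rz": 0},
    {"jaw": 10, "dx": -13, "dy": -22, "dz": 0, "rx": 0, "ry": 0, "rz": 0},
    {"jaw": 10, "dx": -13, "dy": -22, "dz": 0, "rx": 0, "ry": 0, "rz": 0},
  ],
)

```text
time: 33.35
ee_pos: [0.3913, -0.2984, 0.122]
orientation: [[0.67, 0.742, -0.0], [0.742, -0.67, -0.0], [-0.0, -0.0, -1.0]]
ft_force: [-0.6, 0.0, 0.5]
grip_width: 0.0147
gripper_force: 12.0
```

Emit:
send_rows(
  motion=[
    {"jaw": 10, "dx": -9, "dy": -15, "dz": 0, "rx": 0, "ry": 0, "rz": 0.02},
    {"jaw": 10, "dx": -4.3, "dy": -6.5, "dz": 0, "rx": 0, "ry": 0, "rz": 0.14},
    {"jaw": 10, "dx": 0, "dy": 0, "dz": 0, "rx": 0, "ry": 0, "rz": 0.14},
    {"jaw": 10, "dx": 0, "dy": 0, "dz": 0, "rx": 0, "ry": 0, "rz": 0.14},
    {"jaw": 10, "dx": 0, "dy": 0, "dz": 0, "rx": 0, "ry": 0, "rz": 0.14},
    {"jaw": 10, "dx": 0, "dy": 0, "dz": 0, "rx": 0, "ry": 0, "rz": 0.14},
    {"jaw": 10, "dx": 0, "dy": 0, "dz": 0, "rx": 0, "ry": 0, "rz": 0.14},
    {"jaw": 10, "dx": 0, "dy": 0, "dz": 0, "rx": 0, "ry": 0, "rz": 0.14},
    {"jaw": 10, "dx": 0, "dy": 0, "dz": 0, "rx": 0, "ry": 0, "rz": 0.14},
    {"jaw": 10, "dx": 0, "dy": 0, "dz": 0, "rx": 0, "ry": 0, "rz": 0.14},
  ],
)

```text
time: 34.35
ee_pos: [0.3674, -0.2939, 0.122]
orientation: [[0.901, -0.434, -0.0], [-0.434, -0.901, -0.0], [-0.0, 0.0, -1.0]]
ft_force: [0.4, 0.1, 0.7]
grip_width: 0.0148
gripper_force: 12.0
```

Emit:
send_rows(
  motion=[
    {"jaw": 10, "dx": 0, "dy": 0, "dz": 0, "rx": 0, "ry": 0, "rz": 0.14},
    {"jaw": 10, "dx": 0, "dy": 0, "dz": 0, "rx": 0, "ry": 0, "rz": 0},
    {"jaw": 10, "dx": 0, "dy": 0, "dz": 0, "rx": 0, "ry": 0, "rz": 0},
  ],
)

```text
time: 34.65
ee_pos: [0.368, -0.2943, 0.1222]
orientation: [[0.836, -0.549, 0.0], [-0.549, -0.836, -0.001], [0.001, 0.0, -1.0]]
ft_force: [-0.9, -0.6, 0.3]
grip_width: 0.0148
gripper_force: 12.0
```

```bash
python3 -c "
from h import *
check([.3687,-.2949],.0334,'pics/w8.png')"
```

```text
[ 0.36796877 -0.29426018  0.12220052] 0.014799172666449959 34.65 (array([1. , 0.1, 0. ]), array([ 0.0003, -0.0008,  0.0004]))
0.08880052029769658 [281.33591653 229.63294249]
0.038 [281.32107059 210.61349581]
```

View pics/w8.png

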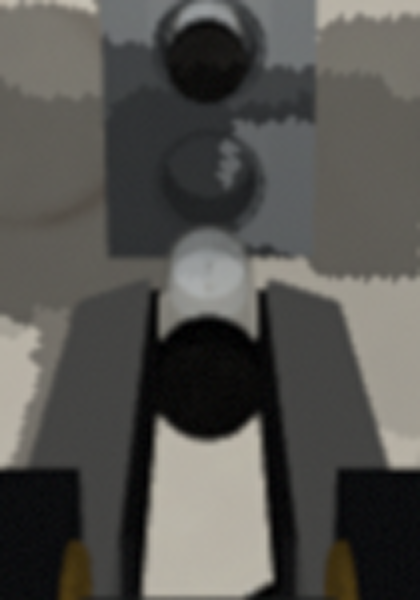

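Emit:
send_rows(
  motion=[
    {"jaw": 10, "dx": 0.8, "dy": 0.3, "dz": 6, "rx": 0, "ry": 0, "rz": 0},
    {"jaw": 10, "dx": 0, "dy": 0, "dz": 12, "rx": 0, "ry": 0, "rz": 0},
    {"jaw": 10, "dx": 0, "dy": 0, "dz": 12, "rx": 0, "ry": 0, "rz": 0},
    {"jaw": 10, "dx": 0, "dy": 0, "dz": 10, "rx": 0, "ry": 0, "rz": 0},
    {"jaw": 10, "dx": 0, "dy": 0, "dz": 6, "rx": 0, "ry": 0, "rz": 0},
    {"jaw": 10, "dx": 0, "dy": 0, "dz": 5, "rx": 0, "ry": 0, "rz": 0},
    {"jaw": 10, "dx": 0, "dy": 0, "dz": 4, "rx": 0, "ry": 0, "rz": 0},
    {"jaw": 10, "dx": 0, "dy": 0, "dz": 4, "rx": 0, "ry": 0, "rz": 0},
    {"jaw": 10, "dx": 0, "dy": 0, "dz": 4, "rx": 0, "ry": 0, "rz": 0},
    {"jaw": 10, "dx": 0, "dy": 0, "dz": 0, "rx": 0, "ry": 0, "rz": 0},
  ],
)

```text
time: 35.7
ee_pos: [0.3691, -0.2954, 0.0591]
orientation: [[0.835, -0.551, 0.001], [-0.551, -0.835, -0.001], [0.001, 0.0, -1.0]]
ft_force: [0.2, -0.5, -0.2]
grip_width: 0.0144
gripper_force: 12.0
```

Emit:
send_rows(
  motion=[
    {"jaw": 10, "dx": 0, "dy": 0, "dz": 3, "rx": 0, "ry": 0, "rz": 0},
    {"jaw": 10, "dx": 0, "dy": 0, "dz": 3, "rx": 0, "ry": 0, "rz": 0},
    {"jaw": 10, "dx": 0, "dy": 0, "dz": 3, "rx": 0, "ry": 0, "rz": 0},
    {"jaw": 10, "dx": 0, "dy": 0, "dz": 2, "rx": 0, "ry": 0, "rz": 0},
    {"jaw": 10, "dx": 0, "dy": 0, "dz": 1.5, "rx": 0, "ry": 0, "rz": 0},
    {"jaw": 10, "dx": 0, "dy": 0, "dz": 0, "rx": 0, "ry": 0, "rz": 0},
  ],
)

```text
time: 36.3
ee_pos: [0.3693, -0.2955, 0.0468]
orientation: [[0.834, -0.551, 0.001], [-0.551, -0.834, -0.001], [0.002, 0.0, -1.0]]
ft_force: [-0.1, -0.3, 0.2]
grip_width: 0.0151
gripper_force: 12.0
```

Emit:
send_rows(
  motion=[
    {"jaw": 10, "dx": 0, "dy": 0, "dz": 1, "rx": 0, "ry": 0, "rz": 0},
    {"jaw": 10, "dx": 0, "dy": 0, "dz": 0.8, "rx": 0, "ry": 0, "rz": 0},
    {"jaw": 10, "dx": 0, "dy": 0, "dz": 0, "rx": 0, "ry": 0, "rz": 0},
  ],
)

```text
time: 36.6
ee_pos: [0.3694, -0.2957, 0.0453]
orientation: [[0.835, -0.551, 0.002], [-0.551, -0.835, -0.002], [0.002, 0.001, -1.0]]
ft_force: [-0.1, 0.8, 0.1]
grip_width: 0.0145
gripper_force: 12.0
```

Emit:
send_rows(
  motion=[
    {"jaw": 10, "dx": 0, "dy": 0, "dz": 0.7, "rx": 0, "ry": 0, "rz": 0},
    {"jaw": 10, "dx": 0, "dy": 0, "dz": 0, "rx": 0, "ry": 0, "rz": 0},
  ],
)

```text
time: 36.8
ee_pos: [0.3697, -0.2959, 0.0452]
orientation: [[0.835, -0.551, 0.002], [-0.551, -0.835, -0.002], [0.003, 0.001, -1.0]]
ft_force: [-1.4, 0.2, 6.0]
grip_width: 0.0146
gripper_force: 12.0
```

Seated. I release it, rise clear, then check the result.

Emit:
send_rows(
  motion=[
    {"jaw": 16, "dx": 0, "dy": 0, "dz": 0, "rx": 0, "ry": 0, "rz": 0},
    {"jaw": 20, "dx": 0, "dy": 0, "dz": 0, "rx": 0, "ry": 0, "rz": 0},
    {"jaw": 36, "dx": 0, "dy": 0, "dz": 0, "rx": 0, "ry": 0, "rz": 0},
    {"jaw": 44, "dx": 0, "dy": 0, "dz": 0, "rx": 0, "ry": 0, "rz": 0},
    {"jaw": 44, "dx": 0, "dy": 0, "dz": -10, "rx": 0, "ry": 0, "rz": 0},
    {"jaw": 44, "dx": 0, "dy": 0, "dz": -20, "rx": 0, "ry": 0, "rz": 0},
    {"jaw": 44, "dx": 0, "dy": 0, "dz": -25, "rx": 0, "ry": 0, "rz": 0},
    {"jaw": 44, "dx": 0, "dy": 0, "dz": -25, "rx": 0, "ry": 0, "rz": 0},
    {"jaw": 44, "dx": -25, "dy": 0, "dz": -25, "rx": 0, "ry": 0, "rz": 0},
    {"jaw": 44, "dx": -25, "dy": 0, "dz": -20, "rx": 0, "ry": 0, "rz": 0},
  ],
)

```text
time: 37.8
ee_pos: [0.3276, -0.2682, 0.1714]
orientation: [[0.835, -0.551, 0.003], [-0.551, -0.835, -0.003], [0.004, 0.001, -1.0]]
ft_force: [-0.4, 0.8, -0.5]
grip_width: 0.0441
gripper_force: 0.0
```

Emit:
send_rows(
  motion=[
    {"jaw": 44, "dx": -20, "dy": 0, "dz": -20, "rx": 0, "ry": 0, "rz": 0},
    {"jaw": 44, "dx": 0, "dy": 0, "dz": 0, "rx": 0, "ry": 0, "rz": 0},
    {"jaw": 44, "dx": 0, "dy": 0, "dz": 0, "rx": 0, "ry": 0, "rz": 0},
    {"jaw": 44, "dx": 0, "dy": 0, "dz": 0, "rx": 0, "ry": 0, "rz": 0},
  ],
)

```text
time: 38.2
ee_pos: [0.3111, -0.2571, 0.1889]
orientation: [[0.834, -0.551, 0.001], [-0.551, -0.834, -0.001], [0.002, 0.0, -1.0]]
ft_force: [0.0, 0.1, -0.0]
grip_width: 0.0442
gripper_force: 0.0
```

```bash
python3 - <<'E'
from h import *
c=read_camera("wrist"); cv2.imwrite("pics/fin.png",c["frame"]); W=world(c); P=W.reshape(-1,3)
for x,y in [(.444,-.344),(.419,-.328),(.394,-.312),(.369,-.2955)]:
    Q=P[(np.hypot(P[:,0]-x,P[:,1]-y)<.012)&(P[:,2]>.05)]; print(len(Q),np.median(Q[:,2]) if len(Q) else None,Q.mean(0)[:2] if len(Q) else '')
E
```

```text
317 0.06621202852753766 [ 0.44409714 -0.34381028]
267 0.06629844056496476 [ 0.41865388 -0.32771955]
243 0.06643046386625562 [ 0.39443148 -0.31157235]
200 0.0664546437989448 [ 0.36895903 -0.29566117]
```

View pics/fin.png

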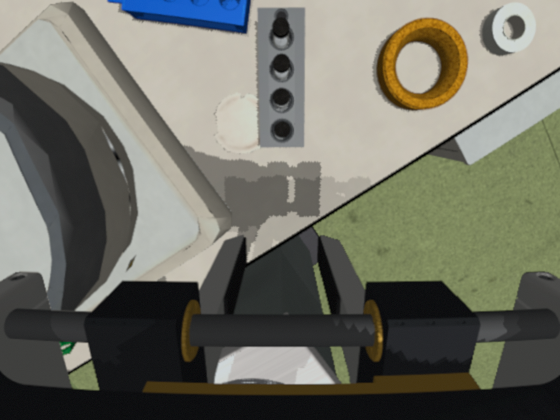

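All four caps stand upright in the block, at pixels (281,25), (281,65), (282,98) and (282,129), with their tops at z ≈ 66 mm, so they are fully seated. The gripper is clear, so I'm handing in.

```bash
python3 -c "
from rig import job_done
print(job_done())"
```

```text
the job is handed in; nothing more can be done
None
```

All four vials are in the dry block in the same order as in the rack, fully seated and upright, and I handed the job in at about 38 s with the gripper clear.

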